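Fan mounting plates in a tray, dial their count, clip the row

ROBOT

A 6-joint arm with a two-finger parallel gripper is mounted at the origin on a cart in front of the work surface, level with it; the furniture and walls round the work are solid. World frame = base frame: x ahead of the robot, y to its left, z up, the work surface at z = 0. Lengths are in m, angles in rad, forces in N, time in s.
With the tool pointing down it reaches from about 0.25 to 0.775 m from the base axis. Payload 4 kg.
Tool frame: the origin (TCP) lies on the centre line of the jaws, within the pads' length; the fingertips stand 8 mm ahead of it and the grasp point (between the pads) lies 11 mm behind it; y points along the fingers, x is the direction in which the jaws open and shut, and the axes are right-handed (so a half turn about y gives the same grasp; the last joint's range is limited). The gripper opens to 94 mm and grips with 3 to 60 N. Pads are 16 mm wide; open, the fingers measure 119 mm over their backs; the gripper's body (75 mm by 177 mm) begins 78 mm behind the grasp point.
Start: joints at [1.164, 0.087, 1.371, -0, 1.684, -0.103], TCP at [0.165, 0.525, 0.214] pointing down, gripper open.
Joint ranges: [-3.1, 3.1], [-0.76, 2.03], [0.27, 2.55], [-1.08, 4.22], [0.17, 2.65], [-2.57, 2.57]. Speed limits (rad/s): [2.79, 2.79, 3.14, 3.14, 3.14, 3.14].

INTERFACE

Orientations are given as [roll, pitch, yaw] about the fixed x, y, z axes, in that order (R = Rz(yaw) Ry(pitch) Rx(roll)).
In Python, from bench import robot gives the robot as it stands.
- The arm moves only by the tool step_arm, never from a script. Its argument "commands" is a list of rows, each an object with "xyz": the shift along the world's x, y, z in m, a list of three; "twist": the turn, a rotation vector about the world's x, y, z in degrees, a list of three. In form: [{"xyz": [tx, ty, tz], "twist": [ax, ay, az]}, ...]. A call has 1 to 12 rows; each row is the pose to reach, as a shift and turn from the pose commanded when the call began; what a row does not reach only later rows make up. A row lasts 1/12 s, in which the tool goes at most 41.7 mm and 7.16 degrees, less where a joint would pass 70% of its speed; a pose out of reach is approached as far as the arm can. A call with a gripper value outside its range is refused whole. "fingers" is the closure in counts, from 0 (fully open) to 255 (shut), set as the call begins (left out, the last holds). The fingers move at their own pace and stop on an object; the grip force is fixed at half the most. Time passes only in rows, so rows that repeat a pose let the fingers close. It gives the time, the measured TCP pose, the force and the opening at its end, in the units of the state.
- robot.get_obs(): the state, without advancing time (a new reading comes with each control period).
- robot.snapshot(name): name is "scene" or "top" or "wrist"; returns (picture, depth): 400x640x3 uint8, red, green, blue; 400x640 float32, m along the optical axis (not along the pixel's ray), 0 where there is no reading.
- robot.camera_info(name): a dict with "fx", "fy", "cx", "cy" (pixels), "k1" (the pictures are not rectified: a ray, as slopes to the right and down, at radius r is drawn at 1 + k1 r^2 times it, then the intrinsics apply), "R" (3x3) and "t" (3): a world point X has camera coordinates R X + t. Camera axes: x right, y down, z forward; pixel columns grow to the right and rows downward; lengths in m; the calibration is good to about 2 mm. A picture is of the moment at which its call begins: read the wrist's pose just before it. camera_info takes no time and is no camera call; for the wrist camera it gives the pose at the moment of the call.
- robot.close_job(): hands the job in, once; it reports no verdict.
The state is a dict: "time": time; "joint_positions": joint angles; "qvel": joint speeds; "joint_torque": joint torques, N m; "tool_pos": TCP position; "ee_rot": TCP orientation; "wrist_force": force on the tool from outside, world axes, zero at the start; "wrist_torque": the same for the moment, N m; "width": finger opening in m.
Only numpy, scipy, OpenCV 4.12 (cv2) and the standard library are available. Lean on these libraries where they do the work, as an engineer would, in place of code of your own. Each camera call takes 0.05 s, during which the arm holds its last target.

TASK

Lay all the mounting plates that are on the bench in an overlapping, shingled row across the tray's two runners: the first flat against the stop, each next one leaning on the end of the one before with about a third of its length overlapping, red ends toward the stop. Then take the spring clip off the tray's end plate and clip it down on top of either runner just behind the last plate, so that the row cannot slide back, and roll the counter's thumbwheel with a fingertip until the digit on top is the number of plates in the tray. Do the clip only after the row is complete, and leave the other things on the bench alone.

Things in the scene. Friction and masses are not known exactly. Their poses are not given: they have to be found in the camera images.
- tray: Loose steel tray, 1.2 kg, 224 long (x) x 46 x 34 mm, origin under its middle, z up. Two upright runners along x, each 4 mm thick and 22 mm high, centred at y = +15.5 and -15.5 mm; plates lie across their top edges and overhang 5 mm each side. Blue stop, 34 mm high, at the -x end, far from the robot; blue end plate, 4 mm thick, 22 mm high, across the +x end.
- tray_stop (a point): Point on the inner face of the tray's stop, midway between the runners, level with their top edges (22 mm above the table). Axes as the tray: x runs from the stop along the row.
- clip_grip (a point): Spring clip with blue handles, 55 g, 20 mm wide (along its y). Point midway between the handles, 30 mm above the pivot; z is up from jaws to handles; arms open and close along x. At rest the handles splay from 15 mm at the pivot to 40 mm over their tops (40 mm above the pivot). About 11 N on them squeezes them nearly parallel, 15 mm over both. Starts clipped on the tray's end plate.
- clip_jaw (a point): Middle of the clip's jaws, 15 mm below the pivot and 45 mm below clip_grip. Jaws are 3 mm thick and reach 9 mm above and below this point; their faces are 4 mm apart when they hold a runner or the end plate, about 18 mm at the tips when fully squeezed. Let an edge in by about 14 to 18 mm. Axes as clip_grip (fixed to the -x arm, so they lean 0.3 rad while squeezed).
- clip_arm (a joint): Angle of the clip's two arms: 0 when the jaws hold a 4 mm edge, -0.12 when closed on nothing, +0.6 when the handles are fully squeezed and the jaws are open. A spring closes the jaws.
- wheel (a joint): Thumbwheel of the counter: digit shown on top = value / 0.6283 (36 degrees a digit), from 0 to 9 with end stops. Ten sprung detents pull it onto the nearest digit. It grows (counts up) when the top of the wheel is rolled toward the counter's +x side, away from the robot. About 2 N along the rim (0.05 N m), turns it past a detent.
- wheel_top (a point): Topmost point of the thumbwheel, 58 mm above the table. The black wheel has a 24 mm radius, is 32 mm wide along y, its axle lies along y and it stands 12 mm out of the top of the counter, a fixed grey box 84 (x) x 72 (y) x 46 mm. One digit is 15 mm of rim; its ribs grip a tip pressed on with about 5 N. White digits; the one on top, at the white marks, counts.
- plate1_c (a point): Mounting plate 1 of up to four (some may be absent): flat aluminium plate 60 mm long (x), 46 mm wide (y), 5 mm thick, about 0.1 kg, red paint on the last 14 mm at its -x end. This point is its centre, 2.5 mm above its underside; x runs along it away from the red end, z is up. All alike; one may lie flat on another.
- plate2_c (a point): Mounting plate 2 of up to four (some may be absent): flat aluminium plate 60 mm long (x), 46 mm wide (y), 5 mm thick, about 0.1 kg, red paint on the last 14 mm at its -x end. This point is its centre, 2.5 mm above its underside; x runs along it away from the red end, z is up. All alike; one may lie flat on another.
- plate3_c (a point): Mounting plate 3 of up to four (some may be absent): flat aluminium plate 60 mm long (x), 46 mm wide (y), 5 mm thick, about 0.1 kg, red paint on the last 14 mm at its -x end. This point is its centre, 2.5 mm above its underside; x runs along it away from the red end, z is up. All alike; one may lie flat on another.
- plate4_c (a point): Mounting plate 4 of up to four (some may be absent): flat aluminium plate 60 mm long (x), 46 mm wide (y), 5 mm thick, about 0.1 kg, red paint on the last 14 mm at its -x end. This point is its centre, 2.5 mm above its underside; x runs along it away from the red end, z is up. All alike; one may lie flat on another.
- pen: White and yellow marker pen lying on the table, 16x132x14 mm; origin under its middle. Not part of the job.
- bottle: Small upright bottle with an orange nozzle, 22x36x98 mm; origin under it. Not part of the job.
- tub: Round white tub with a blue lid, 62 mm wide, 42 mm high; origin under it. Not part of the job.

How it is judged:
By the outcome, as a careful person would: the job done as asked, in the order asked, and still so for the second after the job is handed in, with the robot touching nothing.
Of plate2, plate3, plate4 only 2 to 3 are there at a start; the rules pass over those that are not, and their reading is None.
At some moment in a run one of tray may be knocked a few centimetres aside while the robot is not near it.
It also fails if it takes over 200 s, if anything falls off the work surface, if the arm or the gripper's body presses on something with over 40 N, if the wrist force passes 120 N, or if a joint passes its speed limit or range.

## Working session

There is one attempt and no reset: what is moved stays moved. The work goes in short steps, Python scripts to look and compute and a tool call to move; the robot and the scene stay as the last step left them, time stands still between calls to the robot, and variables do not carry over. Pictures are saved under pics/ and viewed, and the job is handed in when it is done.

Besides the shell and the picture viewer there is one more tool, called after ">>>" as a command line: name --argument value ..., lists and objects as JSON in quotes. step_arm: Moves the arm, as the interface text tells. Its arguments: {"type":"object","properties":{"commands":{"type":"array"},"fingers":{"type":"number"}},"required":["commands"]}

```bash
ls; mkdir -p pics; python3 - <<'E'
from bench import robot
import cv2, numpy as np
print(robot.get_obs())
for n in ["scene","top","wrist"]:
    ci=robot.camera_info(n); print(n,{k:np.round(v,4).tolist() for k,v in ci.items()})
    p,d=robot.snapshot(n)
    cv2.imwrite(f"pics/a_{n}.png",p[:,:,::-1]); np.save(f"pics/a_{n}_d.npy",d)
E
```

```text
pics
{'time': 0.0, 'joint_positions': array([ 1.16393054e+00,  8.79460405e-02,  1.37223454e+00, -3.01560265e-05,
        1.68357868e+00, -1.03124673e-01]), 'qvel': array([ 7.38520225e-05,  3.90418806e-04, -8.25126426e-04, -8.34233969e-04,
       -1.22753151e-03,  2.05188276e-04]), 'joint_torque': array([-4.46331596e-04, -3.40200126e+01, -3.02416384e+01,  7.17980554e-02,
        3.36147076e-02, -2.33344517e-04]), 'tool_pos': array([0.16432022, 0.52433287, 0.21231905]), 'ee_rot': array([-1.5706031 ,  0.00215819,  1.26705206]), 'wrist_force': array([-0.01503326,  0.10690901, -0.4141079 ]), 'wrist_torque': array([-0.02662619,  0.01993286, -0.01297753]), 'width': 0.09392584677452337}
scene {'fx': 471.9973, 'fy': 471.9973, 'cx': 322.5443, 'cy': 200.6359, 'k1': -0.0338, 'R': [[0.5179, -0.8554, 0.0056], [-0.4552, -0.2812, -0.8448], [0.7242, 0.435, -0.535]], 't': [-0.4052, 0.2835, 0.741]}
top {'fx': 444.1429, 'fy': 444.1429, 'cx': 313.4238, 'cy': 196.5922, 'k1': -0.0043, 'R': [[-0.0112, -0.9999, 0.0017], [-0.9915, 0.0109, -0.1295], [0.1295, -0.0031, -0.9916]], 't': [-0.113, 0.5772, 1.2057]}
wrist {'fx': 285.8458, 'fy': 285.8458, 'cx': 320.0079, 'cy': 198.8104, 'k1': -0.0428, 'R': [[0.2983, 0.9545, -0.001], [0.9224, -0.288, 0.2575], [0.2455, -0.0777, -0.9663]], 't': [-0.5491, -0.0267, 0.3904]}
```

View pics/a_top.png

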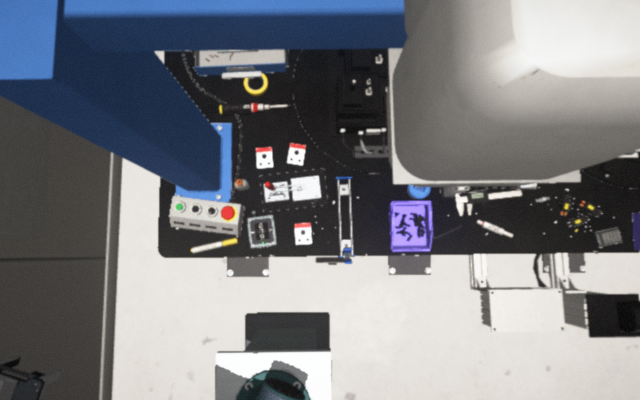

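View pics/a_scene.png

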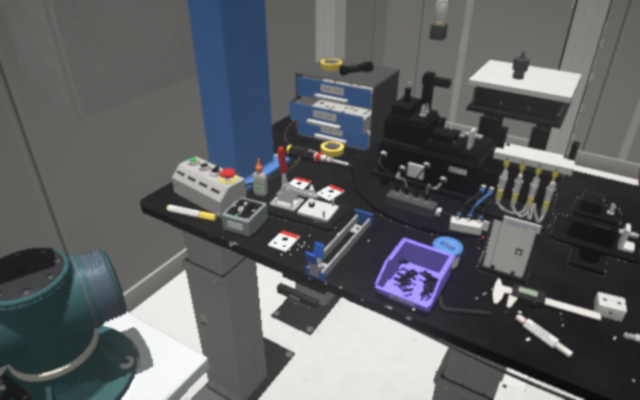

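View pics/a_wrist.png

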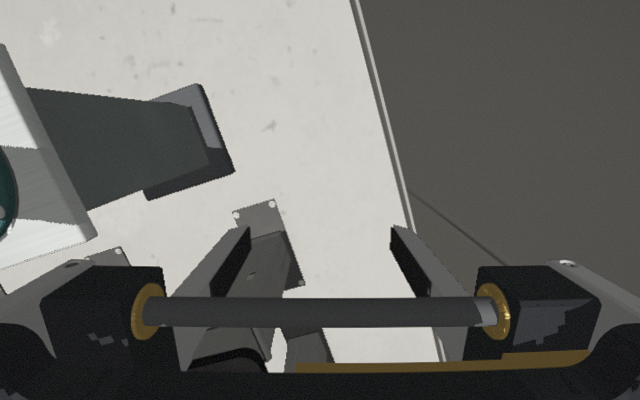

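```bash
cat > h.py <<'E'
import numpy as np, cv2
def K(ci): return np.array([[ci['fx'],0,ci['cx']],[0,ci['fy'],ci['cy']],[0,0,1]])
def rays(ci,uv):
    uv=np.asarray(uv,float).reshape(-1,1,2)
    return cv2.undistortPoints(uv,K(ci),np.array([ci['k1'],0,0,0,0.]),None,None,).reshape(-1,2)
def world(ci,uv,depth):
    r=rays(ci,uv); z=np.asarray(depth,float).reshape(-1,1)
    X=np.c_[r,np.ones(len(r))]*z
    return (X-np.asarray(ci['t']))@np.asarray(ci['R'])
def onplane(ci,uv,h):
    r=rays(ci,uv); R=np.asarray(ci['R']);t=np.asarray(ci['t'])
    d=np.c_[r,np.ones(len(r))]@R; c=-R.T@t
    return c+d*((h-c[2])/d[:,2])[:,None]
def proj(ci,X):
    X=np.asarray(X,float).reshape(-1,3)
    p,_=cv2.projectPoints(X,cv2.Rodrigues(np.asarray(ci['R']))[0],np.asarray(ci['t']),K(ci),np.array([ci['k1'],0,0,0,0.]))
    return p.reshape(-1,2)
def worldmap(ci,d):
    v,u=np.mgrid[0:d.shape[0],0:d.shape[1]]
    return world(ci,np.c_[u.ravel(),v.ravel()],d.ravel()).reshape(d.shape+(3,))
E
python3 - <<'E'
import cv2
a=cv2.imread('pics/a_top.png')[130:270,160:450]
cv2.imwrite('pics/b_top.png',cv2.resize(a,None,fx=2.75,fy=2.75,interpolation=cv2.INTER_CUBIC))
a=cv2.imread('pics/a_scene.png')[130:290,140:400]
cv2.imwrite('pics/b_scene.png',cv2.resize(a,None,fx=3,fy=3,interpolation=cv2.INTER_CUBIC))
from bench import robot
from h import *
ci=robot.camera_info('top'); d=np.load('pics/a_top_d.npy')
W=worldmap(ci,d)
for u,v in [(264,157),(264,163),(297,154),(297,162),(303,233),(303,240),(277,190),(305,188),(345,180),(347,250),(341,215),(349,215),(345,215),(262,232),(250,220),(212,240),(240,184),(418,190)]:
    print(u,v,np.round(W[v,u],3))
E
```

```text
264 157 [0.698 0.023 0.002]
264 163 [0.68  0.023 0.005]
297 154 [ 0.706 -0.073  0.003]
297 162 [ 0.681 -0.073  0.008]
303 233 [ 0.476 -0.089  0.003]
303 240 [ 0.456 -0.089  0.007]
277 190 [ 0.592 -0.019  0.063]
305 188 [ 0.603 -0.096  0.022]
345 180 [ 0.628 -0.211  0.004]
347 250 [ 0.426 -0.207  0.076]
341 215 [ 0.526 -0.198  0.004]
349 215 [ 0.527 -0.221 -0.003]
345 215 [ 0.527 -0.209  0.001]
262 232 [0.477 0.021 0.062]
250 220 [0.512 0.057 0.045]
212 240 [ 0.459  0.171 -0.002]
240 184 [0.607 0.08  0.078]
418 190 [ 0.591 -0.412  0.04 ]
```

View pics/b_top.png

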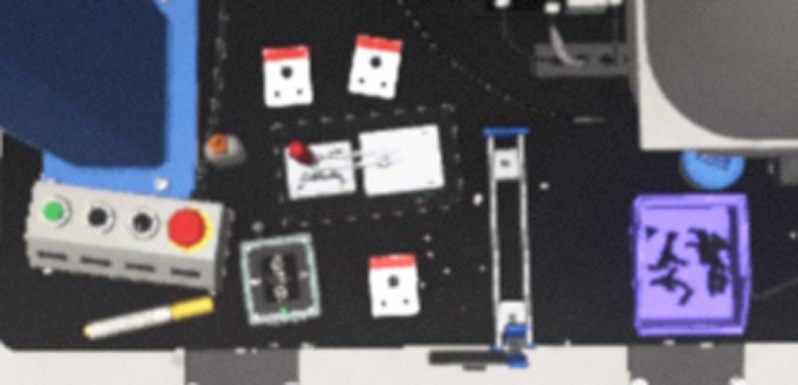

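View pics/b_scene.png

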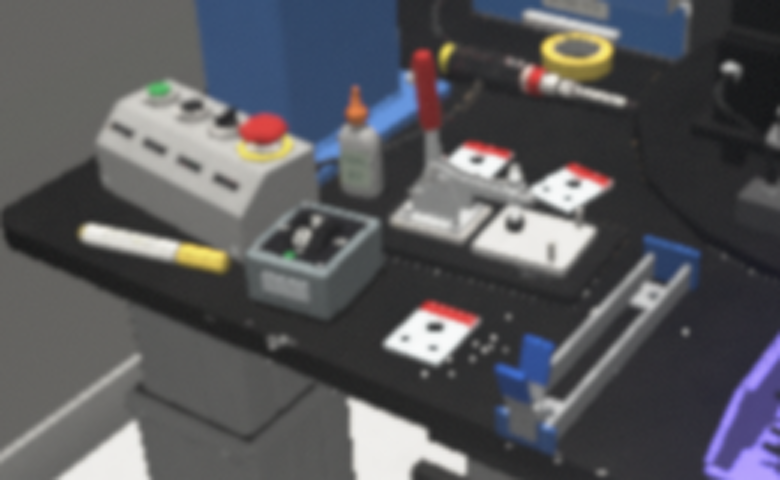

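```bash
python3 - <<'E'
from bench import robot
from h import *
from scipy.spatial.transform import Rotation as Ro
ci=robot.camera_info('wrist'); o=robot.get_obs()
c=-ci['R'].T@ci['t']; T=Ro.from_euler('xyz',o['ee_rot']).as_matrix()
print('cam in tool',T.T@(c-o['tool_pos']),'axes',np.round(T.T@ci['R'].T,3))
ci=robot.camera_info('top'); d=np.load('pics/a_top_d.npy'); W=worldmap(ci,d)
im=cv2.imread('pics/a_top.png')
# plates: local height maps
def box(u0,u1,v0,v1):
    w=W[v0:v1,u0:u1]; return w
for name,(u,v) in dict(A=(264,157),B=(297,154),C=(303,233)).items():
    g=im[v-9:v+10,u-7:u+8].max(2)>150; z=W[v-9:v+10,u-7:u+8,2][g]
    ring=W[v-25:v+26,u-20:u+21,2][im[v-25:v+26,u-20:u+21].max(2)<60]
    print(name,np.mean(z),np.median(ring),z.size)
# tall map over work area
m=(W[...,0]>0.35)&(W[...,0]<0.8)&(W[...,1]>-0.35)&(W[...,1]<0.15)
for x in np.arange(.38,.8,.02):
    print('%.2f'%x,' '.join('%3d'%(1000*np.max(W[...,2][(abs(W[...,0]-x)<.01)&(abs(W[...,1]-y)<.01)],initial=-.099)) for y in np.arange(.16,-.36,-.02)))
E
```

```text
cam in tool [-0.0004994  -0.17109371  0.07516537] axes [[ 1.     0.001  0.001]
 [-0.001 -0.258  0.966]
 [ 0.001 -0.966 -0.258]]
A 0.018809258448559445 0.00013111683069755122 274
B 0.0052391301279267055 0.0007155829427516881 268
C 0.009963845142458391 -0.00014985382348615427 278
0.38 -99 -99 -99 -99 -99 -99 -99 -99 -99 -99 -99 -99 -99 -99 -99 -99 -49 -47 -99 -99 -99 -99 -99 -99 -99 -99
0.40 -99 -99 -99 -99 -99 -99 -99 -99 -99 -99 -99 -99 -99 -99 -46 -43 -40 -42  76  77  18 -99 -99 -99 -99 -99
0.42   5   4   4   3   5   3   6   5   5   5   8   8   5   4 1270   4   7  20  76  79  27   4   4   4   7  33
0.44  17  17  16  10   5  48  51  50  48  50   4   5   8   9   4   6   4   6  76  75   4   6   4   5   6  44
0.46  14  21  18  17   4  49  58  57  54  51   5  11   9  11  10   5   4   5  27  24   4   3   5   8   6  54
0.48  61  62  67  64  63  51  62  62  58  46   4  10  10   9   5   5   7   4  24  27   4   5   4   5   5  60
0.50  73  75  79  77  78  51  58  59  52  16   6   6   9  12   6   3   5   5  22 749 989 997 999 998 998 990
0.52  94  84 102 103  78  51  51  51  52   8   4   5   6 
[... 791 characters left out ...]
36 836 836 836 881 836  43  42  42  41  40  42
0.68 856 856 837 837 837 837 838 837 837 837 838 837 838 838 837 837 837 837 838 838 128 122 119 137  65  37
0.70 669 700  16  13   5   6  12   9   9   6   8   9  10   9   6  37  42  41 136 132 113 115  90 136  76 -99
0.72 446 657  17  11   5   6   9   9   6   2   7  12  13  10  38  41  44  42 140  39 113 110  66 138  65  39
0.74 575 617  17  10  10   6   5   4   4   6   5  12   8   8  40  41  80 161 163 161 163 164 161 162 140  36
0.76 548 575  14   7   8   4   5   4   5   6   5   6   7  38  43  42  80 222 224 225 225 224 223 204 -99 -99
0.78  22  24  16  13   4   5   4   3   5   3   6   6  34  41  42  40  80 223 249 249 249 227 225 206 -99 -99
```

```bash
python3 - <<'E'
from bench import robot
from h import *
ci=robot.camera_info('top'); d=np.load('pics/a_top_d.npy'); W=worldmap(ci,d)
im=cv2.imread('pics/a_top.png')
for name,(u,v) in dict(A=(264,157),B=(297,154),C=(303,233)).items():
    g=im[v-9:v+10,u-7:u+8].max(2)>150; z=W[v-9:v+10,u-7:u+8][g]
    z=z[z[:,2]<.05]
    print(name,np.median(z,0),z[:,2].mean(),z[:,2].std(),len(z),z[:,2].std()/len(z)**.5)
E
```

```text
A [0.69749351 0.0227596  0.00493883] 0.004953177445514793 0.002374165945527375 271 0.00014422031036628372
B [ 0.70552759 -0.07306648  0.00511057] 0.0052391301279267055 0.0026695648487059264 268 0.00016306962711976352
C [ 0.47609657 -0.08874112  0.0054734 ] 0.005413262480913982 0.0024398948769887917 277 0.00014659907519317823
```

>>> step_arm --commands '[{"xyz": [0.03, -0.08, 0.04], "twist": [0, 0, -7]}, {"xyz": [0.08, -0.3, 0.07], "twist": [0, 0, -80]}, {"xyz": [0.08, -0.3, 0.07], "twist": [0, 0, -80]}, {"xyz": [0.08, -0.3, 0.07], "twist": [0, 0, -80]}, {"xyz": [0.08, -0.3, 0.07], "twist": [0, 0, -80]}, {"xyz": [0.08, -0.3, 0.07], "twist": [0, 0, -80]}, {"xyz": [0.3, -0.55, 0.08], "twist": [0, 0, -80]}, {"xyz": [0.3, -0.55, 0.08], "twist": [0, 0, -80]}, {"xyz": [0.3, -0.55, 0.08], "twist": [0, 0, -80]}, {"xyz": [0.3, -0.55, 0.08], "twist": [0, 0, -80]}, {"xyz": [0.3, -0.55, 0.08], "twist": [0, 0, -80]}, {"xyz": [0.3, -0.55, 0.08], "twist": [0, 0, -80]}]'

```text
time: 1.15
tool_pos: [0.3779, 0.0893, 0.2851]
ee_rot: [-1.57, -0.001, -0.134]
wrist_force: [0.7, 1.1, -0.3]
width: 0.0939
```

>>> step_arm --commands '[{"xyz": [0.08, -0.22, 0], "twist": [0, 0, -82.3]}, {"xyz": [0.08, -0.22, 0], "twist": [0, 0, -82.3]}, {"xyz": [0.08, -0.22, 0], "twist": [0, 0, -82.3]}, {"xyz": [0.08, -0.22, 0], "twist": [0, 0, -82.3]}, {"xyz": [0.08, -0.22, 0], "twist": [0, 0, -82.3]}, {"xyz": [0.08, -0.22, 0], "twist": [0, 0, -82.3]}, {"xyz": [0.08, -0.22, 0], "twist": [0, 0, -82.3]}, {"xyz": [0.08, -0.22, 0], "twist": [0, 0, -82.3]}, {"xyz": [0.08, -0.22, 0], "twist": [0, 0, -82.3]}, {"xyz": [0.08, -0.22, 0], "twist": [0, 0, -82.3]}, {"xyz": [0.08, -0.22, 0], "twist": [0, 0, -82.3]}, {"xyz": [0.08, -0.22, 0], "twist": [0, 0, -82.3]}]'

```text
time: 2.15
tool_pos: [0.4572, -0.1287, 0.2845]
ee_rot: [-1.572, 0.0, -1.571]
wrist_force: [-1.2, 0.6, 0.7]
width: 0.0939
```

```bash
cat > snap.py <<'E'
import sys
from bench import robot
from h import *
import pickle
def snap(cam,name):
    ci=robot.camera_info(cam); p,d=robot.snapshot(cam); im=p[:,:,::-1].copy()
    cv2.imwrite(f"pics/{name}.png",im); pickle.dump((ci,im,d),open(f"pics/{name}.pkl",'wb'))
    return ci,im,d
if __name__=='__main__':
    snap(sys.argv[1],sys.argv[2]); o=robot.get_obs()
    print(o['time'],o['tool_pos'],o['ee_rot'],o['joint_positions'].round(3))
E
python3 snap.py wrist c1
```

```text
2.2 [ 0.4572048  -0.12874914  0.28456074] [-1.57164803e+00  1.84121594e-04 -1.57101503e+00] [-0.394 -0.083  1.402 -0.     1.824  1.177]
```

View pics/c1.png

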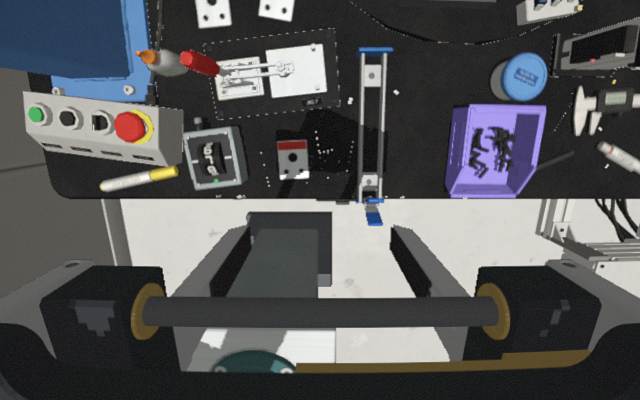

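```bash
cat > plates.py <<'E'
import sys,pickle
from h import *
def find(name,z=0.005,show=True):
    ci,im,d=pickle.load(open(f'pics/{name}.pkl','rb'))
    v,u=np.mgrid[0:400,0:640]; P=onplane(ci,np.c_[u.ravel(),v.ravel()],z)
    # rectify to plan view 1 px=0.5mm, x up,y left
    xs=np.arange(.80,.36,-.0005); ys=np.arange(.20,-.36,-.0005)
    X=np.stack(np.meshgrid(xs,ys,indexing='ij'),-1); X=np.dstack([X,np.full(X.shape[:2],z)])
    m=proj(ci,X.reshape(-1,3)).reshape(X.shape[:2]+(2,)).astype(np.float32)
    R=cv2.remap(im,m[...,0],m[...,1],cv2.INTER_CUBIC)
    return R,xs,ys
if __name__=='__main__':
    R,xs,ys=find(sys.argv[1],float(sys.argv[2]))
    cv2.imwrite(f'pics/{sys.argv[1]}_r.png',R[::2,::2] if len(sys.argv)<4 else R)
    hsv=cv2.cvtColor(R,cv2.COLOR_BGR2HSV)
    red=((hsv[...,0]<8)|(hsv[...,0]>172))&(hsv[...,1]>130)&(hsv[...,2]>60)
    white=(hsv[...,1]<60)&(hsv[...,2]>110)
    m=(red|white).astype(np.uint8); m=cv2.morphologyEx(m,cv2.MORPH_CLOSE,np.ones((9,9)))
    m=cv2.morphologyEx(m,cv2.MORPH_OPEN,np.ones((9,9)))
    for c in cv2.findContours(m,cv2.RETR_EXTERNAL,cv2.CHAIN_APPROX_NONE)[0]:
        r=cv2.minAreaRect(c)
        (cx,cy),(w,h),a=r
        if not(85<max(w,h)<150 and 60<min(w,h)<115):continue
        if h<w: a+=90
        # a: angle of the long side axis from image vertical
        if a>90:a-=180
        mm=np.zeros_like(m);cv2.drawContours(mm,[c],-1,1,-1)
        nr=(red&(mm>0)); rc=np.argwhere(nr).mean(0) if nr.sum()>50 else (0,0)
        print('centre x %.4f y %.4f size %.1f %.1f rot %.1f deg'%(xs[0]-cy*.0005,ys[0]-cx*.0005,max(w,h)/2,min(w,h)/2,-a),'red at',(xs[0]-rc[0]*.0005,ys[0]-rc[1]*.0005),nr.sum())
E
python3 plates.py c1 0.005
```

```text
centre x 0.4743 y -0.0863 size 60.5 47.4 rot 1.8 deg red at (np.float64(0.4975403001667594), np.float64(-0.08395858810450252)) 1799
centre x 0.6847 y 0.0233 size 48.9 37.2 rot -86.8 deg red at (np.float64(0.8), np.float64(0.2)) 0
```

View pics/c1_r.png

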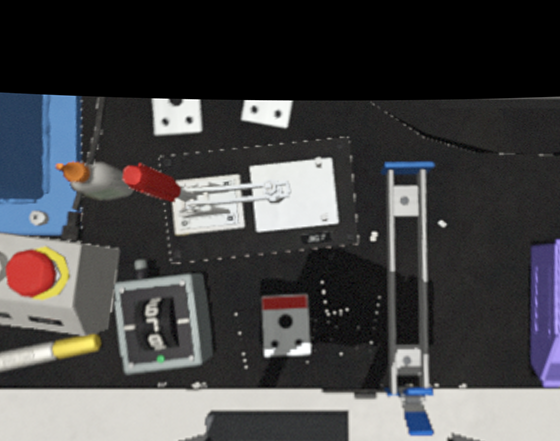

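>>> step_arm --fingers 70 --commands '[{"xyz": [0.017, 0.042, -0.04], "twist": [0, 0, 2]}, {"xyz": [0.017, 0.042, -0.08], "twist": [0, 0, 2]}, {"xyz": [0.017, 0.042, -0.12], "twist": [0, 0, 2]}, {"xyz": [0.017, 0.042, -0.16], "twist": [0, 0, 2]}, {"xyz": [0.017, 0.042, -0.2], "twist": [0, 0, 2]}, {"xyz": [0.017, 0.042, -0.23], "twist": [0, 0, 2]}, {"xyz": [0.017, 0.042, -0.25], "twist": [0, 0, 2]}, {"xyz": [0.017, 0.042, -0.262], "twist": [0, 0, 2]}, {"xyz": [0.017, 0.042, -0.27], "twist": [0, 0, 2]}, {"xyz": [0.017, 0.042, -0.274], "twist": [0, 0, 2]}, {"xyz": [0.017, 0.042, -0.274], "twist": [0, 0, 2]}]'

```text
time: 3.12
tool_pos: [0.4741, -0.0866, 0.0106]
ee_rot: [-1.572, 0.0, -1.53]
wrist_force: [-0.1, 0.4, 0.2]
width: 0.0679
```

>>> step_arm --fingers 255 --commands '[{"xyz": [0, 0, -0.001], "twist": [0, 0, 0]}, {"xyz": [0, 0, -0.001], "twist": [0, 0, 0]}, {"xyz": [0, 0, -0.001], "twist": [0, 0, 0]}, {"xyz": [0, 0, -0.001], "twist": [0, 0, 0]}, {"xyz": [0, 0, -0.001], "twist": [0, 0, 0]}, {"xyz": [0, 0, -0.001], "twist": [0, 0, 0]}]'

```text
time: 3.62
tool_pos: [0.4752, -0.0868, 0.011]
ee_rot: [-1.569, -0.0, -1.531]
wrist_force: [0.2, 1.5, 3.8]
width: 0.0445
```

```bash
python3 snap.py wrist d1; python3 plates.py d1 0.022 full; python3 - <<'E'
import cv2
a=cv2.imread('pics/d1_r.png'); print(a.shape)
E
```

```text
3.6667 [ 0.47514157 -0.08671278  0.0109933 ] [-1.56893995e+00 -2.69044695e-04 -1.53074108e+00] [-0.298  0.073  1.804  0.     1.263  1.232]
centre x 0.4822 y -0.0871 size 54.0 41.0 rot 2.5 deg red at (np.float64(0.5022831325301205), np.float64(-0.08571204819277106)) 1660
centre x 0.5886 y -0.0111 size 70.3 42.4 rot -84.5 deg red at (np.float64(0.8), np.float64(0.2)) 0
(881, 1120, 3)
```

View pics/d1.png

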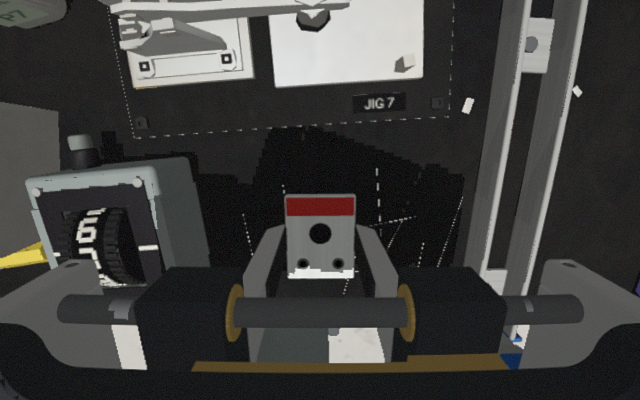

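```bash
python3 plates.py d1 0.005 full|head -1; python3 - <<'E'
import sys
sys.argv=['x']
from plates import *
R,xs,ys=find('c1',0.022)
# tray region x .38-.65, y -.17..-.25
a=R[int((.8-.65)/.0005):int((.8-.38)/.0005), int((.2+.16)/.0005):int((.2+.26)/.0005)]
cv2.imwrite('pics/c1_t.png',np.hstack([a]) )
print(a.shape)
cv2.imwrite('pics/c1_t.png',cv2.resize(np.rot90(a),(800,190*1)))
R,xs,ys=find('c1',0.034)
b=R[int((.8-.65)/.0005):int((.8-.38)/.0005), int((.2+.16)/.0005):int((.2+.26)/.0005)]
cv2.imwrite('pics/c1_t.png',np.vstack([cv2.resize(np.rot90(a),(800,190)),cv2.resize(np.rot90(b),(800,190))]))
E
```

```text
centre x 0.3892 y -0.1181 size 43.9 33.1 rot -87.9 deg red at (np.float64(0.8), np.float64(0.2)) 0
(540, 200, 3)
```

View pics/c1_t.png

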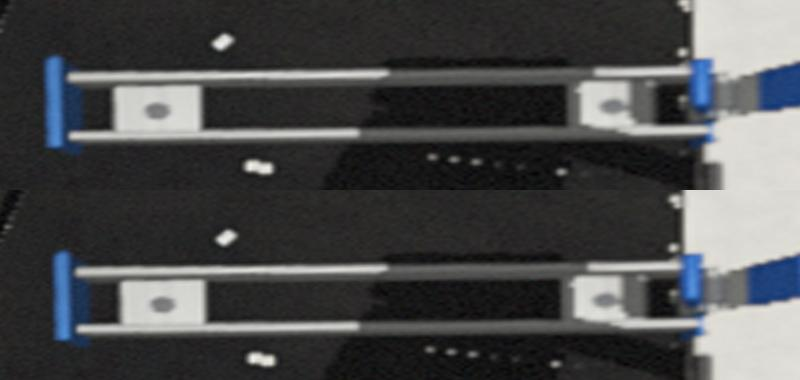

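>>> step_arm --commands '[{"xyz": [0, 0, 0.04], "twist": [0, 0, 0]}, {"xyz": [0.0, 0, 0.08], "twist": [0, 0, 0]}, {"xyz": [0.03, -0.03, 0.11], "twist": [0, 0, 0]}, {"xyz": [0.06, -0.06, 0.13], "twist": [0, 0, -2]}, {"xyz": [0.09, -0.09, 0.15], "twist": [0, 0, -2]}, {"xyz": [0.09, -0.12, 0.15], "twist": [0, 0, -2]}, {"xyz": [0.09, -0.12, 0.15], "twist": [0, 0, -2]}, {"xyz": [0.09, -0.12, 0.15], "twist": [0, 0, -2]}]'

```text
time: 4.33
tool_pos: [0.5646, -0.2091, 0.1593]
ee_rot: [-1.572, -0.0, -1.569]
wrist_force: [0.4, 0.0, -1.6]
width: 0.0446
```

```bash
python3 snap.py wrist e1; python3 snap.py top e1t
```

```text
4.3833 [ 0.56379721 -0.20721136  0.15869597] [-1.57306221e+00  1.19220822e-03 -1.56733985e+00] [-0.447  0.218  1.331  0.     1.595  1.121]
4.4333 [ 0.56339717 -0.20612384  0.15847526] [-1.57360561  0.0017617  -1.56615942] [-0.445  0.217  1.333  0.     1.595  1.121]
```

View pics/e1.png

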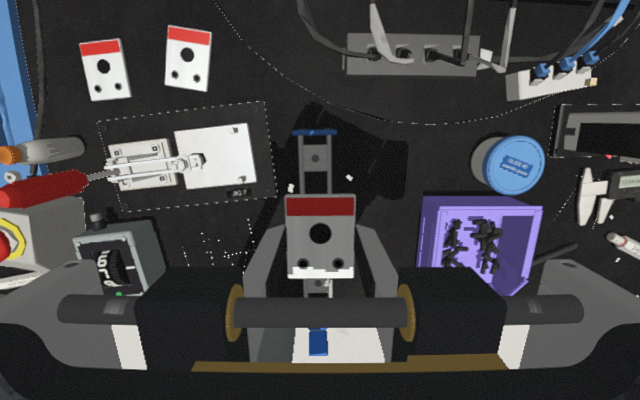

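```bash
cat > held.py <<'E'
import sys,pickle
from h import *
from scipy.spatial.transform import Rotation as Ro
# held plate plane from depth, in tool frame
C=np.array([-0.0005,-0.1711,0.0752]); A=np.array([[1,.001,.001],[-.001,-.258,.966],[.001,-.966,-.258]])
def held(name,box=(288,355,195,262)):
    ci,im,d=pickle.load(open(f'pics/{name}.pkl','rb'))
    u0,u1,v0,v1=box
    v,u=np.mgrid[v0:v1,u0:u1]; uv=np.c_[u.ravel(),v.ravel()].astype(float); z=d[v0:v1,u0:u1].ravel()
    r=rays(ci,uv); X=np.c_[r,np.ones(len(r))]*z[:,None]
    T=X@A.T+C
    g=(z>0)&(T[:,1]<.03); T=T[g]
    c=np.median(T,0); 
    for _ in range(4):
        M=np.c_[T[:,0],T[:,2],np.ones(len(T))]; s=np.linalg.lstsq(M,T[:,1],rcond=None)[0]; e=abs(M@s-T[:,1]); T=T[e<3*np.median(e)+1e-4]
    print('y(tool)= %.4f + %.3f x + %.3f z'%(s[2],s[0],s[1]),len(T))
    # edges: project boundary pixels onto that plane
    def pt(u,v):
        r=rays(ci,[[u,v]])[0]; dv=A@np.array([r[0],r[1],1]); n=np.array([-s[0],1,-s[1]])
        return C+dv*((s[2]-n@C)/(n@dv))
    return pt,s
if __name__=='__main__':
    pt,s=held(sys.argv[1])
    for u,v in [(288,195),(354,195),(321,194.5),(321,232),(286,215)]: print(u,v,pt(u,v).round(4))
E
python3 held.py e1
python3 - <<'E'
import cv2
a=cv2.imread('pics/e1.png')[185:295,270:370]; cv2.imwrite('pics/e1z.png',cv2.resize(a,None,fx=5,fy=5,interpolation=cv2.INTER_CUBIC))
E
```

```text
y(tool)= 0.0062 + -0.001 x + 0.000 z 4271
288 195 [-0.0208  0.0062  0.0303]
354 195 [0.0214 0.0062 0.0304]
321 194.5 [0.0003 0.0062 0.0307]
321 232 [0.0004 0.0062 0.0051]
286 215 [-0.0225  0.0062  0.0169]
```

View pics/e1z.png

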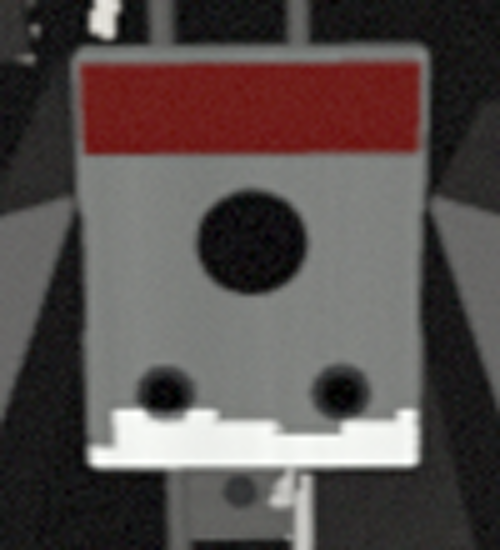

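```bash
cat > tray.py <<'E'
import sys
from plates import find
from h import *
def view(name,out,x0=.38,x1=.66,y0=-.16,y1=-.26):
    rows=[]
    for z in (.022,.034):
        R,xs,ys=find(name,z)
        a=R[int((.8-x1)/.0005):int((.8-x0)/.0005), int((.2-y0)/.0005):int((.2-y1)/.0005)]
        h=cv2.cvtColor(a,cv2.COLOR_BGR2HSV)
        b=(h[...,0]>100)&(h[...,0]<125)&(h[...,1]>120)&(h[...,2]>100)
        if z==.034:
            n,l,s,c=cv2.connectedComponentsWithStats(b.astype(np.uint8))
            for i in range(1,n):
                if s[i,4]>60: print('blue x %.4f..%.4f y %.4f..%.4f'%(x1-(s[i,1]+s[i,3])*.0005,x1-s[i,1]*.0005,y0-(s[i,0]+s[i,2])*.0005,y0-s[i,0]*.0005))
        else:
            g=a.max(2).astype(float)
            for x in np.arange(x0+.05,x1-.04,.02):
                r=g[int((x1-x)/.0005)-8:int((x1-x)/.0005)+8].mean(0)
                # bright peaks
                pk=[(y0-i*.0005,r[i]) for i in range(2,len(r)-2) if r[i]>80 and r[i]==r[max(0,i-14):i+15].max()]
                print('x %.2f'%x,' '.join('%.4f(%d)'%p for p in pk))
        rows.append(np.rot90(a))
    cv2.imwrite(f'pics/{out}.png',cv2.resize(np.vstack(rows),None,fx=1.4,fy=1.4))
view(sys.argv[1],sys.argv[1]+'_t')
E
python3 tray.py e1; echo; python3 tray.py c1
```

```text
x 0.43 -0.2220(123)
x 0.45 -0.1910(100) -0.2220(190)
x 0.47 -0.1815(226) -0.1965(221) -0.1970(221) -0.2130(181) -0.2465(229)
x 0.49 -0.1720(130) -0.1825(130) -0.1830(130) -0.1845(130) -0.2125(130) -0.2205(129) -0.2325(130) -0.2330(130) -0.2465(130)
x 0.51 -0.1610(103) -0.1730(129) -0.1825(131) -0.2280(129) -0.2460(131) -0.2585(103)
x 0.53 -0.1710(129) -0.1825(132) -0.2190(129) -0.2335(130) -0.2465(132)
x 0.55 -0.1715(113) -0.1880(112) -0.1965(111) -0.1970(111) -0.2045(111) -0.2120(111) -0.2195(111) -0.2295(111) -0.2470(116)
x 0.57 -0.1765(211) -0.1885(99) -0.2195(99)
x 0.59 -0.1880(99) -0.2190(98)
x 0.61 -0.1990(102) -0.2090(102)
blue x 0.6270..0.6320 y -0.2035..-0.1975
blue x 0.3800..0.3960 y -0.2175..-0.1965

x 0.43 -0.1910(208) -0.2215(214)
x 0.45 -0.1970(216) -0.2145(212)
x 0.47 -0.1905(102) -0.2210(103)
x 0.49 -0.1900(102) -0.2215(101)
x 0.51 -0.1895(100) -0.2205(104)
x 0.53 -0.1895(167) -0.2205(213)
x 0.55 -0.1890(210) -0.2200(208)
x 0.57 -0.1885(201) -0.2200(217) -0.2385(110)
x 0.59 -0.1935(216) -0.2120(213)
x 0.61 -0.1885(200) -0.2195(203)
blue x 0.6255..0.6320 y -0.2280..-0.1805
blue x 0.4130..0.4205 y -0.2255..-0.1995
blue x 0.3800..0.3975 y -0.2255..-0.2005
```

View pics/e1_t.png

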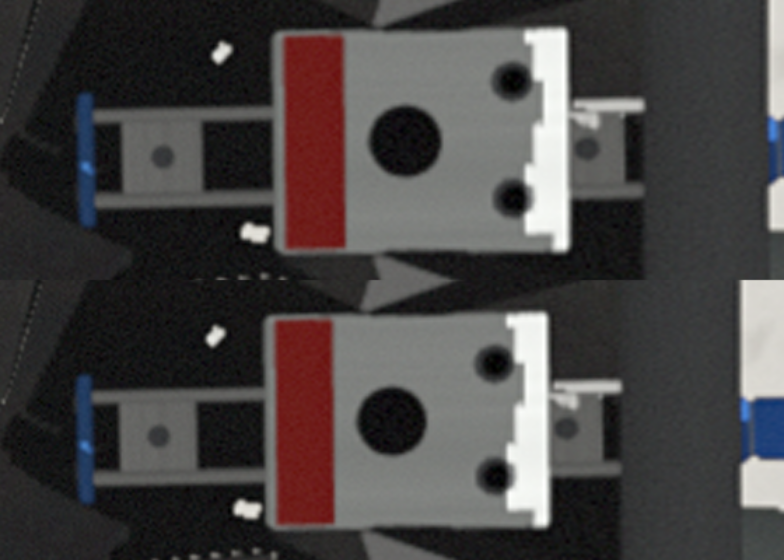

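>>> step_arm --commands '[{"xyz": [0.027, 0.001, -0.03], "twist": [0, 0, 0.5]}, {"xyz": [0.027, 0.001, -0.06], "twist": [0, 0, 0.5]}, {"xyz": [0.027, 0.001, -0.09], "twist": [0, 0, 0.5]}, {"xyz": [0.027, 0.001, -0.11], "twist": [0, 0, 0.5]}, {"xyz": [0.027, 0.001, -0.115], "twist": [0, 0, 0.5]}, {"xyz": [0.027, 0.001, -0.115], "twist": [0, 0, 0.5]}, {"xyz": [0.027, 0.001, -0.115], "twist": [0, 0, 0.5]}]'

```text
time: 5.02
tool_pos: [0.5915, -0.2049, 0.0458]
ee_rot: [-1.57, -0.0, -1.556]
wrist_force: [-0.6, -0.3, -0.9]
width: 0.0449
```

```bash
python3 snap.py wrist f1
```

```text
5.0667 [ 0.59227563 -0.20550179  0.0470298 ] [-1.56801110e+00 -1.33130409e-03 -1.55617108e+00] [-0.424  0.338  1.409 -0.     1.392  1.132]
```

View pics/f1.png

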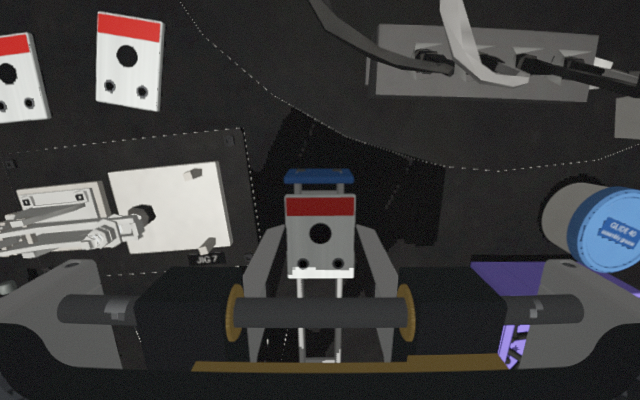

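>>> step_arm --commands '[{"xyz": [0, 0, -0.006], "twist": [0, 0, 0]}, {"xyz": [0, 0, -0.011], "twist": [0, 0, 0]}, {"xyz": [0, 0, -0.011], "twist": [0, 0, 0]}, {"xyz": [0, 0, -0.012], "twist": [0, 0, 0]}, {"xyz": [0, 0, -0.012], "twist": [0, 0, 0]}]'

```text
time: 5.48
tool_pos: [0.5915, -0.2058, 0.0332]
ee_rot: [-1.571, -0.0, -1.557]
wrist_force: [0.2, 0.3, -0.8]
width: 0.045
```

>>> step_arm --commands '[{"xyz": [0.0015, 0, 0], "twist": [0, 0, 0]}, {"xyz": [0.003, 0, 0], "twist": [0, 0, 0]}, {"xyz": [0.003, 0, 0], "twist": [0, 0, 0]}]'

```text
time: 5.73
tool_pos: [0.5948, -0.2058, 0.0331]
ee_rot: [-1.57, -0.0, -1.557]
wrist_force: [0.9, 0.5, -0.9]
width: 0.045
```

>>> step_arm --commands '[{"xyz": [0.001, 0.001, -0.001], "twist": [0, 0, 0]}, {"xyz": [0.001, 0.001, -0.0015], "twist": [0, 0, 0]}, {"xyz": [0.001, 0.001, -0.0015], "twist": [0, 0, 0]}]'

```text
time: 5.98
tool_pos: [0.5952, -0.2056, 0.033]
ee_rot: [-1.571, -0.002, -1.557]
wrist_force: [-3.7, -1.1, 4.0]
width: 0.0444
```

>>> step_arm --commands '[{"xyz": [0.001, 0, 0], "twist": [0, 0, 0]}, {"xyz": [0.001, 0, 0], "twist": [0, 0, 0]}]'

```text
time: 6.15
tool_pos: [0.5962, -0.2054, 0.033]
ee_rot: [-1.571, -0.002, -1.557]
wrist_force: [-3.8, -1.1, 5.9]
width: 0.0447
```

>>> step_arm --commands '[{"xyz": [0.001, 0, 0], "twist": [0, 0, 0]}, {"xyz": [0.001, 0, 0], "twist": [0, 0, 0]}]'

```text
time: 6.32
tool_pos: [0.5971, -0.2053, 0.033]
ee_rot: [-1.571, -0.001, -1.557]
wrist_force: [-3.8, -0.7, 5.3]
width: 0.0447
```

```bash
python3 snap.py wrist f2; python3 - <<'E'
import cv2
a=cv2.imread('pics/f2.png')[150:300,250:400]; cv2.imwrite('pics/f2z.png',cv2.resize(a,None,fx=4,fy=4,interpolation=cv2.INTER_CUBIC))
E
```

```text
6.3667 [ 0.59708083 -0.20531217  0.03303305] [-1.57130242e+00 -1.34640591e-03 -1.55711302e+00] [-4.200e-01  3.610e-01  1.408e+00 -1.000e-03  1.373e+00  1.137e+00]
```

View pics/f2z.png

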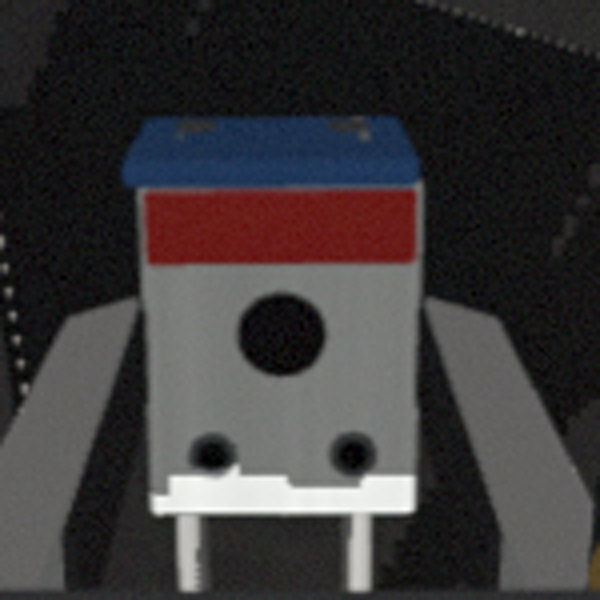

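>>> step_arm --commands '[{"xyz": [-0.001, 0, 0.003], "twist": [0, 0, 0]}, {"xyz": [-0.0015, 0.002, 0.003], "twist": [0, 0, 0]}, {"xyz": [-0.0015, 0.002, 0.003], "twist": [0, 0, 0]}, {"xyz": [-0.0015, 0.002, 0.001], "twist": [0, 0, 0]}, {"xyz": [0.0, 0.002, 0], "twist": [0, 0, 0]}, {"xyz": [0.0, 0.002, 0], "twist": [0, 0, 0]}]'

```text
time: 6.87
tool_pos: [0.5963, -0.2024, 0.033]
ee_rot: [-1.574, 0.0, -1.557]
wrist_force: [-5.8, 2.1, 8.5]
width: 0.045
```

>>> step_arm --fingers 70 --commands '[{"xyz": [0, 0, 0], "twist": [0, 0, 0]}, {"xyz": [0, 0, 0], "twist": [0, 0, 0]}, {"xyz": [0, 0, 0], "twist": [0, 0, 0]}, {"xyz": [0, 0, 0.01], "twist": [0, 0, 0]}, {"xyz": [0, 0, 0.04], "twist": [0, 0, 0]}, {"xyz": [0, 0, 0.08], "twist": [0, 0, 0]}, {"xyz": [0, 0, 0.12], "twist": [0, 0, 0]}, {"xyz": [0, 0, 0.14], "twist": [0, 0, 0]}, {"xyz": [0, 0, 0.14], "twist": [0, 0, 0]}, {"xyz": [0, 0, 0.14], "twist": [0, 0, 0]}]'

```text
time: 7.7
tool_pos: [0.5984, -0.2031, 0.1739]
ee_rot: [-1.567, -0.002, -1.557]
wrist_force: [0.1, -0.5, -0.8]
width: 0.0681
```

```bash
python3 snap.py wrist g1; python3 tray.py g1; python3 plates.py g1 0.005
```

```text
7.75 [ 0.59722298 -0.20259748  0.17119857] [-1.57099218e+00  8.43051580e-05 -1.55691424e+00] [-0.417  0.278  1.233 -0.     1.631  1.14 ]
x 0.43 
x 0.45 
x 0.47 -0.1905(103) -0.2215(203)
x 0.49 -0.1905(204) -0.2215(127)
x 0.51 -0.1900(202) -0.2205(101)
x 0.53 -0.1895(202) -0.2200(201)
x 0.55 -0.1890(205) -0.2200(208)
x 0.57 -0.1815(255) -0.1820(255) -0.1825(255) -0.1830(255) -0.1835(255) -0.1840(255) -0.1845(255) -0.1960(255) -0.1965(255) -0.1970(255) -0.1975(255) -0.1980(255) -0.1985(255) -0.1990(255) -0.1995(255) -0.2000(255) -0.2005(255) -0.2010(255) -0.2015(255) -0.2020(255) -0.2025(255) -0.2030(255) -0.2035(255) -0.2040(255) -0.2045(255) -0.2050(255) -0.2055(255) -0.2060(255) -0.2065(255) -0.2070(255) -0.2075(255) -0.2080(255) -0.2085(255) -0.2090(255) -0.2095(255) -0.2205(255) -0.2210(255) -0.2215(255) -0.2220(255) -0.2225(255) -0.2230(255) -0.2235(255) -0.2240(255)
x 0.59 -0.1870(133) -0.1950(133) -0.2100(132) -0.2240(133)
x 0.61 -0.1805(124) -0.2040(123) -0.2045(123) -0.2235(128)
blue x 0.3800..0.3975 y -0.2185..-0.1960
centre x 0.6961 y 0.0246 size 61.1 47.9 rot 3.8 deg red at (np.float64(0.7187115384615386), np.float64(0.02712500000000001)) 1872
centre x 0.7056 y -0.0683 size 61.1 47.5 rot -9.7 deg red at (np.float64(0.7279983379501386), np.float64(-0.07141329639889199)) 1805
```

View pics/g1.png

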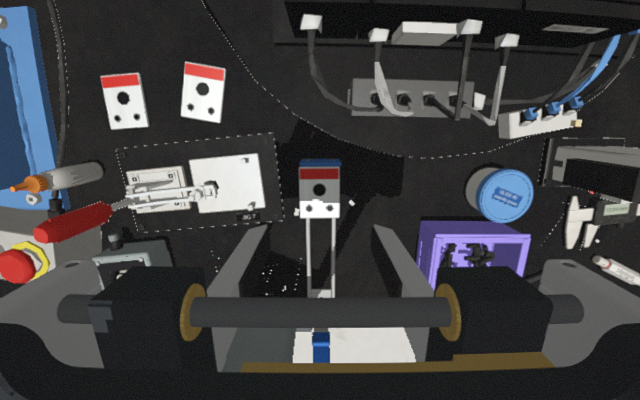

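View pics/g1_t.png

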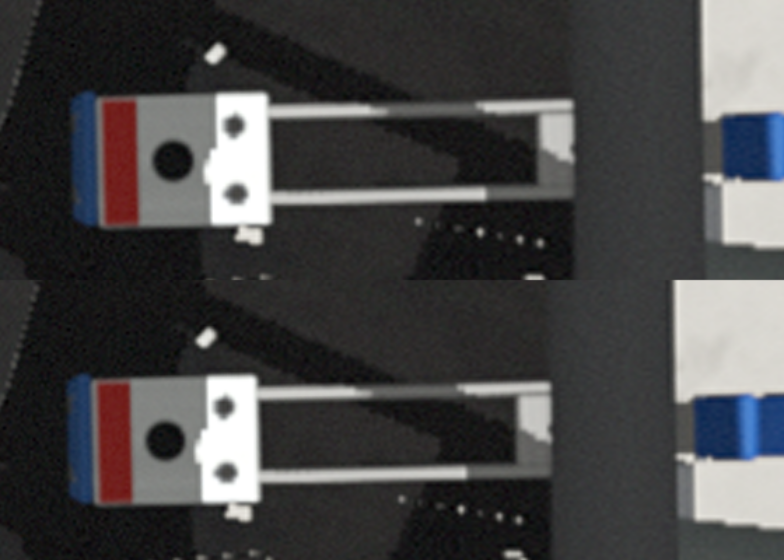

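>>> step_arm --commands '[{"xyz": [0.03, 0.04, 0], "twist": [0, 0, -5]}, {"xyz": [0.06, 0.08, 0], "twist": [0, 0, -10.5]}, {"xyz": [0.09, 0.11, 0], "twist": [0, 0, -10.5]}, {"xyz": [0.1085, 0.134, 0], "twist": [0, 0, -10.5]}, {"xyz": [0.1085, 0.134, -0.03], "twist": [0, 0, -10.5]}, {"xyz": [0.1085, 0.134, -0.07], "twist": [0, 0, -10.5]}, {"xyz": [0.1085, 0.134, -0.11], "twist": [0, 0, -10.5]}, {"xyz": [0.1085, 0.134, -0.12], "twist": [0, 0, -10.5]}, {"xyz": [0.1085, 0.134, -0.12], "twist": [0, 0, -10.5]}, {"xyz": [0.1085, 0.134, -0.12], "twist": [0, 0, -10.5]}]'

```text
time: 8.58
tool_pos: [0.7051, -0.0688, 0.0502]
ee_rot: [-1.574, -0.0, -1.741]
wrist_force: [0.6, 0.2, 1.9]
width: 0.0684
```

```bash
python3 snap.py wrist h1; python3 plates.py h1 0.005
```

```text
8.6333 [ 0.70669424 -0.06916204  0.05307683] [-1.56875370e+00 -3.67301195e-05 -1.74066948e+00] [-0.177  0.511  1.157 -0.     1.472  1.563]
centre x 0.6695 y -0.3095 size 52.0 45.0 rot -90.0 deg red at (np.float64(0.8), np.float64(0.2)) 0
centre x 0.7067 y -0.0683 size 61.7 47.5 rot -9.8 deg red at (np.float64(0.7287035603715171), np.float64(-0.07190866873065016)) 1938
```

View pics/h1.png

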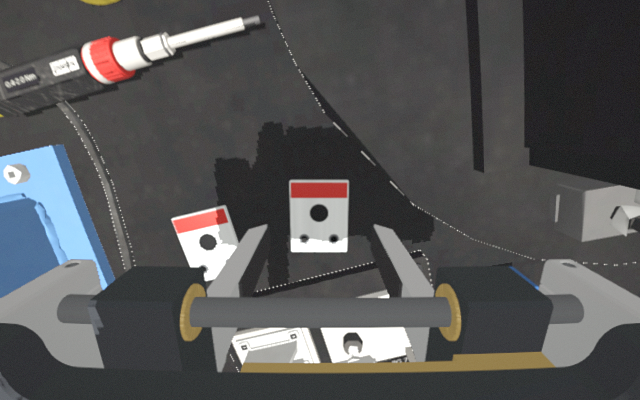

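>>> step_arm --commands '[{"xyz": [0, 0, -0.02], "twist": [0, 0, 0]}, {"xyz": [0, 0, -0.034], "twist": [0, 0, 0]}, {"xyz": [0, 0, -0.0405], "twist": [0, 0, 0]}, {"xyz": [0, 0, -0.0405], "twist": [0, 0, 0]}, {"xyz": [0, 0, -0.0405], "twist": [0, 0, 0]}]'

```text
time: 9.05
tool_pos: [0.706, -0.0689, 0.0115]
ee_rot: [-1.571, -0.0, -1.74]
wrist_force: [0.5, -0.1, 0.5]
width: 0.0678
```

>>> step_arm --fingers 255 --commands '[{"xyz": [0, 0, 0], "twist": [0, 0, 0]}, {"xyz": [0, 0, 0], "twist": [0, 0, 0]}, {"xyz": [0, 0, 0], "twist": [0, 0, 0]}, {"xyz": [0, 0, 0], "twist": [0, 0, 0]}, {"xyz": [0, 0, 0], "twist": [0, 0, 0]}]'

```text
time: 9.47
tool_pos: [0.7064, -0.0687, 0.0119]
ee_rot: [-1.569, 0.0, -1.74]
wrist_force: [0.4, 0.5, 1.4]
width: 0.044
```

>>> step_arm --commands '[{"xyz": [0, 0, 0.04], "twist": [0, 0, 0]}, {"xyz": [0, 0, 0.08], "twist": [0, 0, 0]}, {"xyz": [0, 0, 0.12], "twist": [0, 0, 0]}, {"xyz": [-0.03, -0.02, 0.14], "twist": [0, 0, 5]}, {"xyz": [-0.06, -0.05, 0.145], "twist": [0, 0, 10.4]}, {"xyz": [-0.09, -0.08, 0.145], "twist": [0, 0, 10.4]}, {"xyz": [-0.12, -0.11, 0.145], "twist": [0, 0, 10.4]}, {"xyz": [-0.15, -0.136, 0.145], "twist": [0, 0, 10.4]}, {"xyz": [-0.15, -0.136, 0.145], "twist": [0, 0, 10.4]}, {"xyz": [-0.15, -0.136, 0.145], "twist": [0, 0, 10.4]}, {"xyz": [-0.15, -0.136, 0.145], "twist": [0, 0, 10.4]}]'

```text
time: 10.38
tool_pos: [0.5561, -0.2046, 0.1561]
ee_rot: [-1.57, 0.0, -1.559]
wrist_force: [1.0, -0.2, -0.3]
width: 0.0442
```

```bash
python3 snap.py wrist i1; python3 held.py i1; python3 tray.py i1 | grep -v x.0.5
```

```text
10.4333 [ 0.55655158 -0.204094    0.15605006] [-1.57023056e+00  3.15647273e-04 -1.55803444e+00] [-4.470e-01  1.990e-01  1.358e+00  1.000e-03  1.584e+00  1.111e+00]
y(tool)= 0.0069 + -0.002 x + -0.001 z 4208
288 195 [-0.0209  0.0069  0.0302]
354 195 [0.0215 0.0069 0.0302]
321 194.5 [0.0003 0.0069 0.0305]
321 232 [0.0004 0.0069 0.0048]
286 215 [-0.0226  0.007   0.0166]
x 0.43 -0.1920(101) -0.2225(200) -0.2355(93)
x 0.45 -0.1700(102) -0.1910(209) -0.2225(207) -0.2425(88)
x 0.47 -0.1685(131) -0.1760(130) -0.2080(131) -0.2170(132) -0.2430(136)
x 0.49 -0.1795(131) -0.2065(131) -0.2290(130) -0.2295(130) -0.2410(131)
x 0.61 -0.1800(127) -0.1935(165) -0.2125(128) -0.2235(132)
blue x 0.6270..0.6320 y -0.2030..-0.1975
blue x 0.3800..0.3895 y -0.2180..-0.1975
```

View pics/i1_t.png

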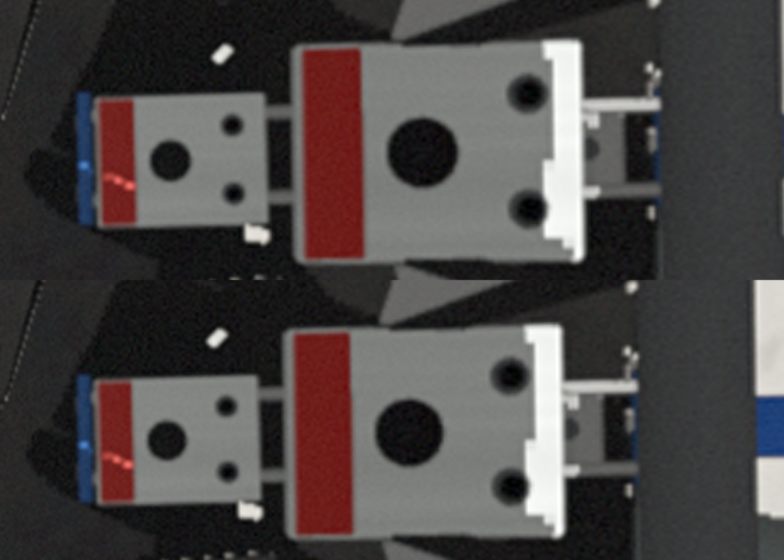

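View pics/i1.png

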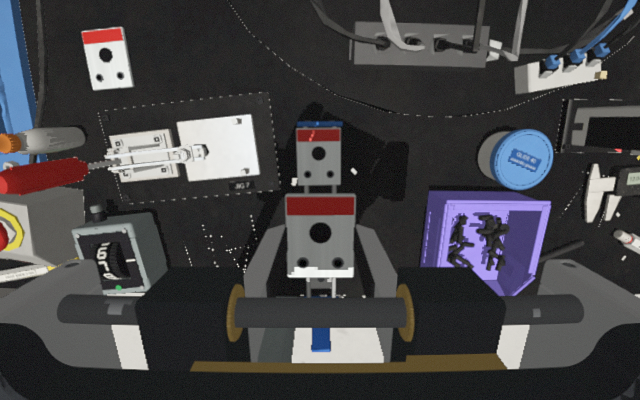

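>>> step_arm --commands '[{"xyz": [-0.002, -0.0005, -0.03], "twist": [0, -7.2, 0.4]}, {"xyz": [-0.002, -0.0005, -0.06], "twist": [0, -7.2, 0.4]}, {"xyz": [-0.002, -0.0005, -0.09], "twist": [0, -7.2, 0.4]}, {"xyz": [-0.002, -0.0005, -0.105], "twist": [0, -7.2, 0.4]}, {"xyz": [-0.002, -0.0005, -0.112], "twist": [0, -7.2, 0.4]}, {"xyz": [-0.002, -0.0005, -0.115], "twist": [0, -7.2, 0.4]}, {"xyz": [-0.002, -0.0005, -0.115], "twist": [0, -7.2, 0.4]}, {"xyz": [-0.002, -0.0005, -0.115], "twist": [0, -7.2, 0.4]}]'

```text
time: 11.1
tool_pos: [0.5555, -0.2053, 0.0426]
ee_rot: [-1.443, -0.003, -1.551]
wrist_force: [1.0, 0.9, -1.2]
width: 0.0447
```

```bash
python3 snap.py wrist j1; python3 snap.py scene j1s; python3 - <<'E'
import cv2,numpy as np
a=cv2.imread('pics/j1.png')[140:300,240:400]; b=cv2.imread('pics/j1s.png')[170:290,270:400]
cv2.imwrite('pics/j1z.png',np.hstack([cv2.resize(a,(400,400),interpolation=2),cv2.resize(b,(400,400),interpolation=2)]))
E
```

```text
11.15 [ 0.55557003 -0.2055349   0.04297067] [-1.44205404 -0.00368744 -1.55109898] [-0.484  0.188  1.61   0.062  1.229  1.049]
11.2 [ 0.55543505 -0.20563997  0.04300741] [-1.44198723 -0.00373586 -1.55134726] [-0.485  0.188  1.61   0.062  1.229  1.049]
```

View pics/j1z.png

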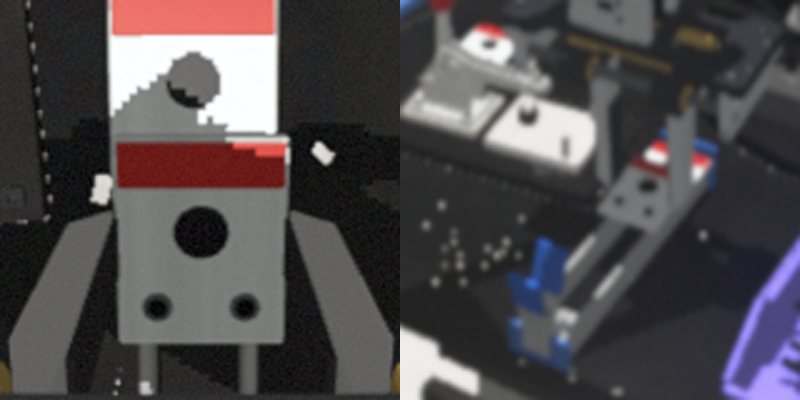

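>>> step_arm --commands '[{"xyz": [-0.001, 0.001, -0.002], "twist": [0, 0, 0]}, {"xyz": [-0.001, 0.001, -0.0045], "twist": [0, 0, 0]}, {"xyz": [-0.001, 0.001, -0.0045], "twist": [0, 0, 0]}, {"xyz": [-0.001, 0.001, -0.0045], "twist": [0, 0, 0]}]'

```text
time: 11.53
tool_pos: [0.5535, -0.2045, 0.0373]
ee_rot: [-1.443, -0.003, -1.552]
wrist_force: [0.7, -0.7, 2.1]
width: 0.0442
```

>>> step_arm --commands '[{"xyz": [0, 0, -0.001], "twist": [0, 0, 0]}, {"xyz": [0, 0, -0.001], "twist": [0, 0, 0]}]'

```text
time: 11.7
tool_pos: [0.5536, -0.2045, 0.0371]
ee_rot: [-1.443, -0.003, -1.552]
wrist_force: [-1.3, 2.0, 5.3]
width: 0.0442
```

>>> step_arm --fingers 70 --commands '[{"xyz": [0, 0, 0.0005], "twist": [0, 0, 0]}, {"xyz": [0, 0, 0.0005], "twist": [0, 0, 0]}, {"xyz": [0, 0, 0.0005], "twist": [0, 0, 0]}, {"xyz": [-0.001, 0, 0.01], "twist": [0, 0, 0]}, {"xyz": [-0.003, 0, 0.04], "twist": [0, 0, 0]}, {"xyz": [0, 0, 0.08], "twist": [0, 7.2, 0]}, {"xyz": [0.02, 0, 0.12], "twist": [0, 7.2, 0]}, {"xyz": [0.04, 0, 0.13], "twist": [0, 7.2, 0]}, {"xyz": [0.04, 0, 0.13], "twist": [0, 7.2, 0]}, {"xyz": [0.04, 0, 0.13], "twist": [0, 7.2, 0]}]'

```text
time: 12.53
tool_pos: [0.5939, -0.2044, 0.167]
ee_rot: [-1.569, -0.001, -1.551]
wrist_force: [-0.6, 0.6, -0.0]
width: 0.0687
```

```bash
python3 snap.py wrist k1; python3 tray.py k1 | grep -v x.0.5;python3 plates.py k1 0.005
```

```text
12.5833 [ 0.59234771 -0.20403628  0.1649379 ] [-1.57224803e+00  7.20780279e-04 -1.55147676e+00] [-0.422  0.272  1.253  0.     1.619  1.129]
x 0.43 
x 0.45 
x 0.47 -0.1910(101) -0.2220(203)
x 0.49 -0.1905(199) -0.2210(102)
x 0.61 -0.1870(123) -0.2040(124) -0.2120(123) -0.2230(126)
blue x 0.3800..0.3970 y -0.2190..-0.1960
centre x 0.6961 y 0.0245 size 61.1 47.8 rot 3.9 deg red at (np.float64(0.7186497867803838), np.float64(0.02709088486140726)) 1876
```

View pics/k1_t.png

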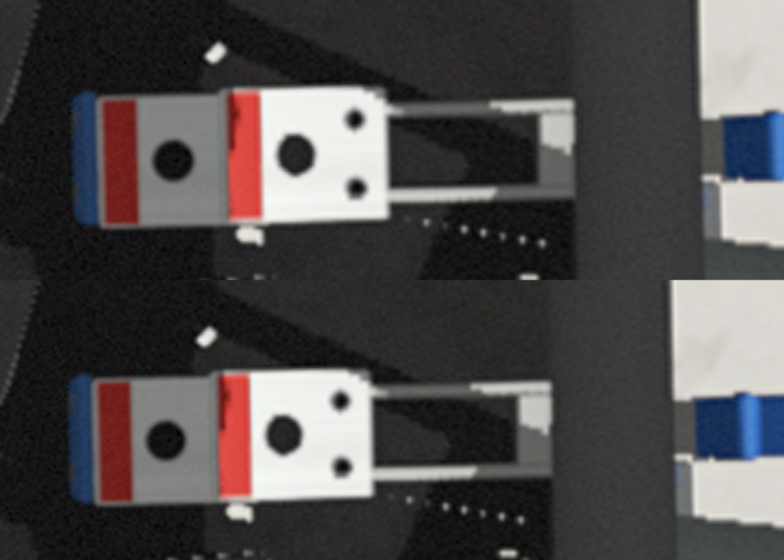

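View pics/k1.png

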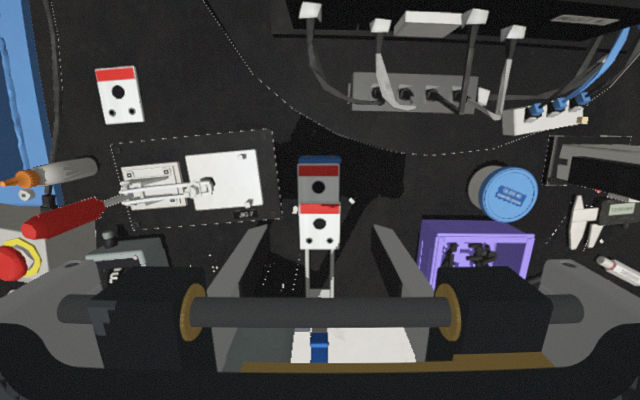

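>>> step_arm --commands '[{"xyz": [0.04, 0.0, 0.01], "twist": [0, 0, 0]}, {"xyz": [0.08, 0.02, 0.01], "twist": [0, 0, 0]}, {"xyz": [0.104, 0.05, 0.01], "twist": [0, 0, 2.8]}, {"xyz": [0.104, 0.09, 0.01], "twist": [0, 0, 2.8]}, {"xyz": [0.104, 0.13, 0.0], "twist": [0, 0, 2.8]}, {"xyz": [0.104, 0.17, 0.0], "twist": [0, 0, 2.8]}, {"xyz": [0.104, 0.21, 0], "twist": [0, 0, 2.8]}, {"xyz": [0.104, 0.228, -0.03], "twist": [0, 0, 2.8]}, {"xyz": [0.104, 0.228, -0.07], "twist": [0, 0, 2.8]}, {"xyz": [0.104, 0.228, -0.11], "twist": [0, 0, 2.8]}, {"xyz": [0.104, 0.228, -0.114], "twist": [0, 0, 2.8]}, {"xyz": [0.104, 0.228, -0.114], "twist": [0, 0, 2.8]}]'

```text
time: 13.58
tool_pos: [0.692, 0.0236, 0.0453]
ee_rot: [-1.584, 0.002, -1.503]
wrist_force: [0.6, 0.7, -0.1]
width: 0.068
```

```bash
python3 snap.py wrist l1; python3 plates.py l1 0.005
```

```text
13.6333 [0.69496543 0.02326504 0.04966795] [-1.57569760e+00  8.14942610e-04 -1.50360242e+00] [-0.048  0.486  1.199  0.     1.461  1.455]
centre x 0.5610 y 0.0940 size 52.0 38.0 rot -0.0 deg red at (np.float64(0.8), np.float64(0.2)) 0
centre x 0.6974 y 0.0250 size 61.7 47.0 rot 3.9 deg red at (np.float64(0.7196914728682171), np.float64(0.02660697674418605)) 1935
```

View pics/l1.png

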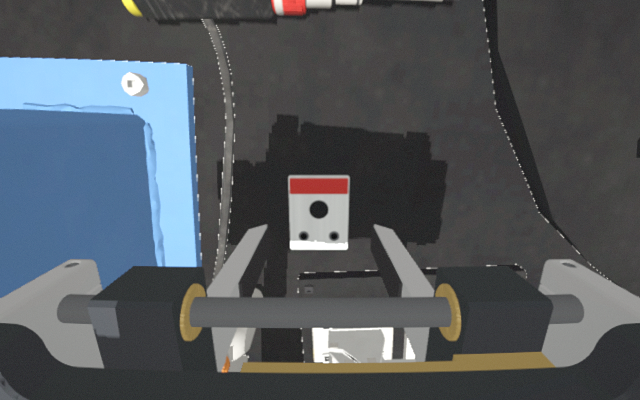

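>>> step_arm --commands '[{"xyz": [0, 0.001, -0.02], "twist": [0, 0, 0]}, {"xyz": [0, 0.001, -0.034], "twist": [0, 0, 0]}, {"xyz": [0, 0.001, -0.036], "twist": [0, 0, 0]}, {"xyz": [0, 0.001, -0.036], "twist": [0, 0, 0]}, {"xyz": [0, 0.001, -0.036], "twist": [0, 0, 0]}]'

```text
time: 14.05
tool_pos: [0.6976, 0.0244, 0.0169]
ee_rot: [-1.569, 0.0, -1.503]
wrist_force: [-0.2, -0.3, 0.6]
width: 0.0683
```

>>> step_arm --commands '[{"xyz": [-0.0005, 0, -0.005], "twist": [0, 0, 0]}, {"xyz": [-0.0005, 0, -0.0055], "twist": [0, 0, 0]}, {"xyz": [-0.0005, 0, -0.0055], "twist": [0, 0, 0]}]'

```text
time: 14.3
tool_pos: [0.6964, 0.0248, 0.0102]
ee_rot: [-1.571, 0.0, -1.503]
wrist_force: [-0.3, 0.9, 0.1]
width: 0.0679
```

>>> step_arm --fingers 255 --commands '[{"xyz": [0, 0, 0], "twist": [0, 0, 0]}, {"xyz": [0, 0, 0], "twist": [0, 0, 0]}, {"xyz": [0, 0, 0], "twist": [0, 0, 0]}, {"xyz": [0, 0, 0], "twist": [0, 0, 0]}, {"xyz": [0, 0, 0], "twist": [0, 0, 0]}]'

```text
time: 14.72
tool_pos: [0.6965, 0.0248, 0.0102]
ee_rot: [-1.571, 0.0, -1.503]
wrist_force: [-0.5, 0.4, 0.3]
width: 0.0453
```

>>> step_arm --commands '[{"xyz": [0, 0, 0.04], "twist": [0, 0, 0]}, {"xyz": [0, 0, 0.08], "twist": [0, 0, 0]}, {"xyz": [0, 0, 0.12], "twist": [0, 0, 0]}, {"xyz": [0, -0.02, 0.15], "twist": [0, 0, -2.8]}, {"xyz": [0, -0.06, 0.16], "twist": [0, 0, -2.8]}, {"xyz": [0, -0.1, 0.16], "twist": [0, 0, -2.8]}, {"xyz": [-0.03, -0.13, 0.16], "twist": [0, 0, -2.8]}, {"xyz": [-0.06, -0.16, 0.16], "twist": [0, 0, -2.8]}, {"xyz": [-0.09, -0.19, 0.15], "twist": [0, 0, -2.8]}, {"xyz": [-0.12, -0.21, 0.145], "twist": [0, 0, -2.8]}, {"xyz": [-0.15, -0.23, 0.145], "twist": [0, 0, -2.8]}, {"xyz": [-0.18, -0.23, 0.145], "twist": [0, 0, -2.8]}]'

```text
time: 15.72
tool_pos: [0.5139, -0.2084, 0.1536]
ee_rot: [-1.573, -0.001, -1.556]
wrist_force: [-0.4, -0.5, -0.8]
width: 0.0454
```

>>> step_arm --commands '[{"xyz": [0, 0, 0], "twist": [0, 0, 0]}, {"xyz": [0, 0, 0], "twist": [0, 0, 0]}]'

```text
time: 15.88
tool_pos: [0.515, -0.2054, 0.1548]
ee_rot: [-1.571, 0.001, -1.554]
wrist_force: [0.1, -0.2, 0.1]
width: 0.045
```

```bash
python3 snap.py wrist m1; python3 held.py m1; python3 tray.py m1 | grep -v x.0.5
```

```text
15.9333 [ 0.51634344 -0.20527602  0.15520762] [-1.56981030e+00  3.20383206e-04 -1.55242560e+00] [-4.810e-01  1.180e-01  1.453e+00  1.000e-03  1.570e+00  1.072e+00]
y(tool)= 0.0052 + -0.002 x + -0.001 z 4316
288 195 [-0.0207  0.0052  0.0306]
354 195 [0.0213 0.0051 0.0307]
321 194.5 [0.0003 0.0052 0.031 ]
321 232 [0.0004 0.0052 0.0055]
286 215 [-0.0224  0.0052  0.0172]
x 0.43 -0.1700(130) -0.2105(131) -0.2110(131) -0.2365(129) -0.2440(130)
x 0.45 -0.1700(130) -0.1790(131) -0.2090(131) -0.2170(130) -0.2310(130) -0.2430(132)
x 0.47 -0.1690(131) -0.1800(132) -0.2290(130) -0.2295(130) -0.2435(132) -0.2575(103)
x 0.49 -0.1680(119) -0.1785(117) -0.2090(118) -0.2220(118) -0.2305(119) -0.2435(124)
x 0.61 -0.1810(250) -0.1895(249) -0.2155(250) -0.2235(252)
blue x 0.6260..0.6325 y -0.2265..-0.1805
blue x 0.3995..0.4075 y -0.2185..-0.1940
```

View pics/m1_t.png

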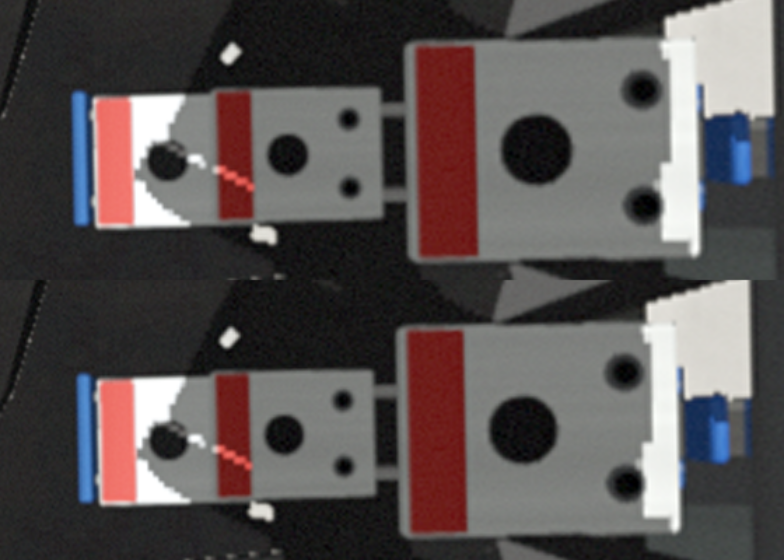

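View pics/m1.png

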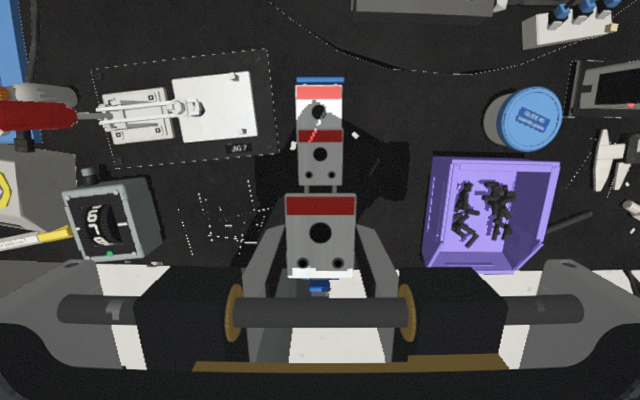

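>>> step_arm --commands '[{"xyz": [-0.001, 0, -0.03], "twist": [0, -7.2, 0]}, {"xyz": [-0.001, 0, -0.06], "twist": [0, -7.2, 0]}, {"xyz": [-0.001, 0, -0.09], "twist": [0, -7.2, 0]}, {"xyz": [-0.001, 0, -0.105], "twist": [0, -7.2, 0]}, {"xyz": [-0.001, 0, -0.112], "twist": [0, -7.2, 0]}, {"xyz": [-0.001, 0, -0.114], "twist": [0, -7.2, 0]}, {"xyz": [-0.001, 0, -0.114], "twist": [0, -7.2, 0]}, {"xyz": [-0.001, 0, -0.114], "twist": [0, -7.2, 0]}]'

```text
time: 16.6
tool_pos: [0.5172, -0.2057, 0.0428]
ee_rot: [-1.442, -0.004, -1.551]
wrist_force: [0.6, 0.2, -1.3]
width: 0.0449
```

```bash
python3 snap.py wrist n1; python3 - <<'E'
import cv2,numpy as np
a=cv2.imread('pics/n1.png')[100:300,220:420]
cv2.imwrite('pics/n1z.png',cv2.resize(a,(600,600),interpolation=2))
E
```

```text
16.65 [ 0.5171719  -0.20581771  0.04303863] [-1.44190156 -0.00394747 -1.55126282] [-0.519  0.113  1.696  0.067  1.22   1.012]
```

View pics/n1z.png

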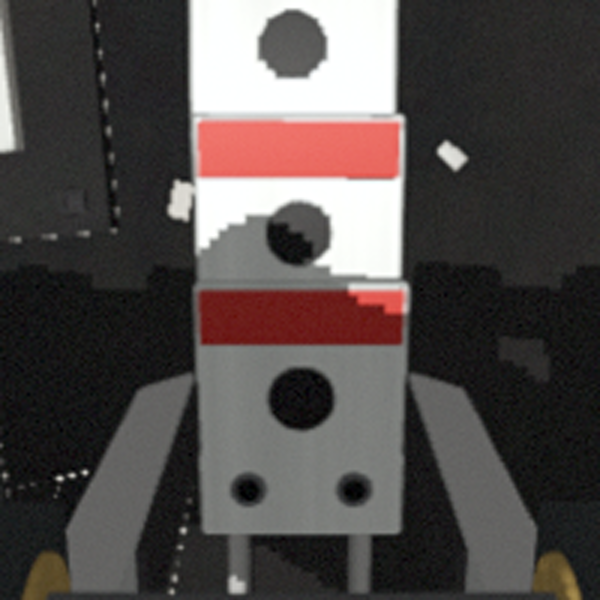

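>>> step_arm --commands '[{"xyz": [-0.0025, 0, -0.003], "twist": [0, 0, 0]}, {"xyz": [-0.0025, 0, -0.0065], "twist": [0, 0, 0]}, {"xyz": [-0.0025, 0, -0.0065], "twist": [0, 0, 0]}, {"xyz": [-0.0025, 0, -0.0065], "twist": [0, 0, 0]}]'

```text
time: 16.98
tool_pos: [0.5136, -0.2057, 0.0355]
ee_rot: [-1.443, -0.003, -1.552]
wrist_force: [0.9, -0.3, 1.0]
width: 0.0449
```

>>> step_arm --commands '[{"xyz": [0, 0, -0.001], "twist": [0, 0, 0]}, {"xyz": [0, 0, -0.001], "twist": [0, 0, 0]}]'

```text
time: 17.15
tool_pos: [0.5137, -0.2057, 0.0354]
ee_rot: [-1.443, -0.003, -1.552]
wrist_force: [-1.4, 0.0, 6.8]
width: 0.0447
```

Contact where predicted; release and retreat.

>>> step_arm --fingers 70 --commands '[{"xyz": [0, 0, 0.0008], "twist": [0, 0, 0]}, {"xyz": [0, 0, 0.0008], "twist": [0, 0, 0]}, {"xyz": [0, 0, 0.0008], "twist": [0, 0, 0]}, {"xyz": [-0.001, 0, 0.01], "twist": [0, 0, 0]}, {"xyz": [-0.003, 0, 0.04], "twist": [0, 0, 0]}, {"xyz": [0, 0, 0.08], "twist": [0, 7.2, 0]}, {"xyz": [-0.02, 0, 0.12], "twist": [0, 7.2, 0]}, {"xyz": [-0.04, 0, 0.14], "twist": [0, 7.2, 0]}, {"xyz": [-0.04, 0, 0.14], "twist": [0, 7.2, 0]}, {"xyz": [-0.04, 0, 0.14], "twist": [0, 7.2, 0]}, {"xyz": [-0.04, 0, 0.14], "twist": [0, 7.2, 0]}]'

```text
time: 18.07
tool_pos: [0.4726, -0.205, 0.1731]
ee_rot: [-1.571, 0.001, -1.552]
wrist_force: [-0.2, -0.2, -0.3]
width: 0.0681
```

```bash
python3 snap.py wrist o1; python3 tray.py o1 | grep blue
```

```text
18.1167 [ 0.47230133 -0.20478216  0.17219919] [-1.57257529  0.00160955 -1.55179876] [-0.52   0.022  1.52   0.     1.601  1.032]
blue x 0.6255..0.6320 y -0.2265..-0.1805
blue x 0.4130..0.4175 y -0.1915..-0.1850
blue x 0.4075..0.4170 y -0.2185..-0.1940
blue x 0.3800..0.3955 y -0.2150..-0.1960
```

View pics/o1_t.png

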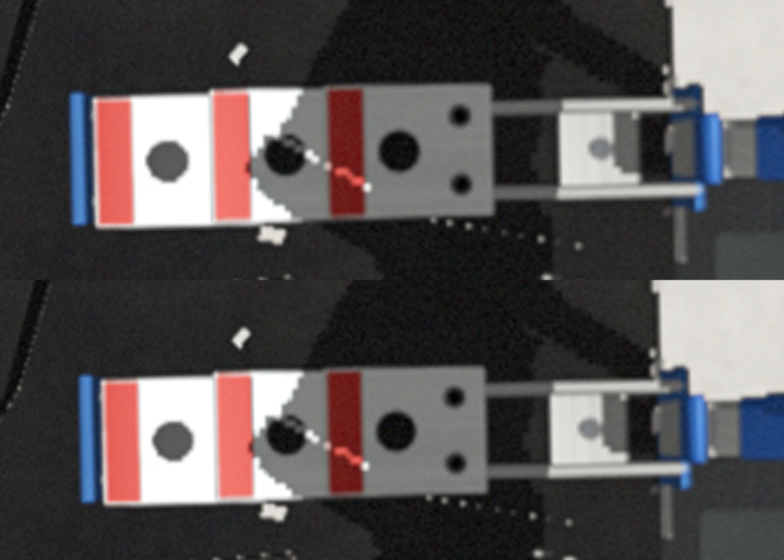

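View pics/o1.png

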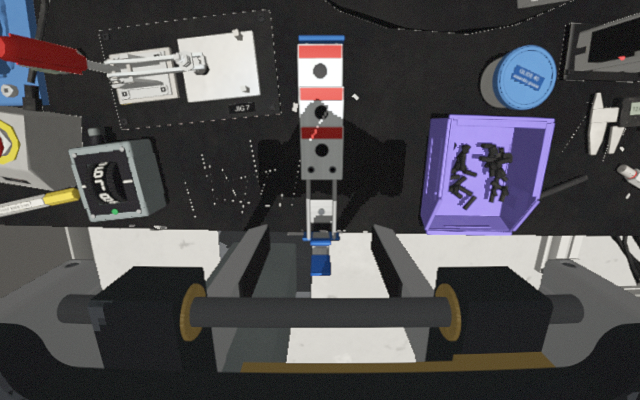

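```bash
python3 - <<'E'
import cv2,numpy as np
a=cv2.imread('pics/o1.png')[30:80,280:360]
b=cv2.imread('pics/k1.png')[150:210,280:360]
cv2.imwrite('pics/o1z.png',np.hstack([cv2.resize(a,None,fx=5,fy=5,interpolation=2),cv2.resize(b,None,fx=5,fy=5,interpolation=2)[:250]]))
E
```

```text
(no output)
```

View pics/o1z.png

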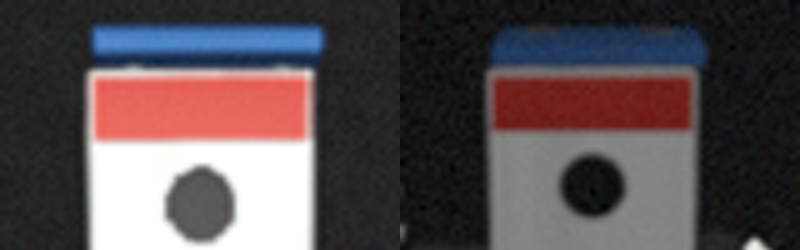

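>>> step_arm --commands '[{"xyz": [-0.03, -0.002, 0.03], "twist": [0, 0, 80]}, {"xyz": [-0.06, -0.002, 0.03], "twist": [0, 0, 80]}, {"xyz": [-0.06, -0.002, 0.03], "twist": [0, 0, 80]}, {"xyz": [-0.06, -0.002, 0.03], "twist": [0, 0, 80]}, {"xyz": [-0.06, -0.002, 0.03], "twist": [0, 0, 80]}, {"xyz": [-0.06, -0.002, 0.03], "twist": [0, 0, 80]}, {"xyz": [-0.06, -0.002, 0.03], "twist": [0, 0, 80]}, {"xyz": [-0.06, -0.002, 0.03], "twist": [0, 0, 80]}, {"xyz": [-0.06, -0.002, 0.03], "twist": [0, 0, 80]}, {"xyz": [-0.06, -0.002, 0.03], "twist": [0, 0, 80]}, {"xyz": [-0.06, -0.002, 0.03], "twist": [0, 0, 80]}, {"xyz": [-0.06, -0.002, 0.03], "twist": [0, 0, 80]}]'

```text
time: 19.12
tool_pos: [0.4123, -0.2066, 0.2015]
ee_rot: [-1.569, 0.004, -0.152]
wrist_force: [0.3, -0.4, -0.5]
width: 0.0681
```

>>> step_arm --commands '[{"xyz": [0, 0, 0], "twist": [0, 0, 10]}, {"xyz": [0, 0, 0], "twist": [0, 0, 10]}, {"xyz": [0, 0, 0], "twist": [0, 0, 10]}, {"xyz": [0, 0, 0], "twist": [0, 0, 10]}]'

```text
time: 19.45
tool_pos: [0.4126, -0.2069, 0.2024]
ee_rot: [-1.57, 0.002, 0.016]
wrist_force: [-0.3, -0.1, -0.2]
width: 0.0681
```

```bash
python3 snap.py wrist p1; python3 - <<'E'
import pickle
from h import *
ci,im,d=pickle.load(open('pics/p1.pkl','rb')); W=worldmap(ci,d)
h=cv2.cvtColor(im,cv2.COLOR_BGR2HSV)
b=(h[...,0]>100)&(h[...,0]<125)&(h[...,1]>100)&(h[...,2]>40)&(d>0)
P=W[b]; P=P[(abs(P[:,0]-.41)<.06)&(abs(P[:,1]+.207)<.05)&(P[:,2]>-.01)&(P[:,2]<.1)]
for z0 in np.arange(0,.09,.006):
    q=P[(P[:,2]>z0)&(P[:,2]<=z0+.006)]
    if len(q)>3: print('%.3f'%z0,len(q),'x',np.percentile(q[:,0],[2,25,50,75,98]).round(4),'y',np.percentile(q[:,1],[2,50,98]).round(4))
E
```

```text
19.5 [ 0.41266257 -0.20696625  0.20266729] [-1.56984581  0.00164845  0.01663708] [-0.588 -0.108  1.585 -0.     1.666 -0.604]
0.000 4 x [0.4217 0.4217 0.4224 0.4248 0.4296] y [-0.2366 -0.2315 -0.2302]
0.018 28 x [0.409  0.4091 0.4103 0.4109 0.4116] y [-0.228  -0.1887 -0.184 ]
0.048 44 x [0.4001 0.4025 0.4189 0.4198 0.421 ] y [-0.2152 -0.2037 -0.1952]
0.054 66 x [0.3994 0.4006 0.4017 0.421  0.4228] y [-0.2151 -0.2044 -0.1955]
0.060 66 x [0.3975 0.3986 0.422  0.4231 0.4244] y [-0.2158 -0.2051 -0.1957]
0.066 75 x [0.3956 0.3967 0.3977 0.4249 0.4259] y [-0.2149 -0.2046 -0.1957]
0.072 158 x [0.3915 0.3937 0.4259 0.428  0.4305] y [-0.2162 -0.2062 -0.1963]
```

View pics/p1.png

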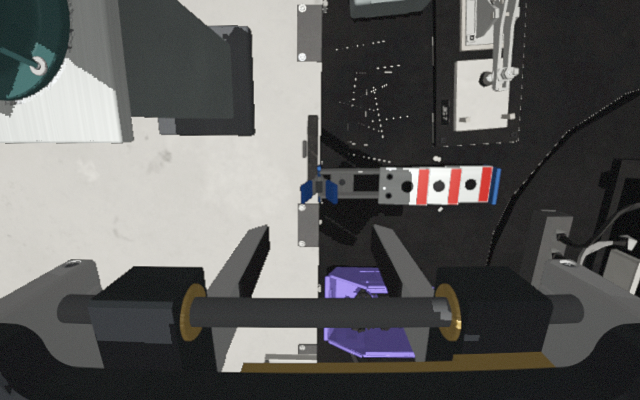

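>>> step_arm --commands '[{"xyz": [-0.0015, 0.001, -0.04], "twist": [0, 0, 0]}, {"xyz": [-0.0015, 0.001, -0.08], "twist": [0, 0, 0]}, {"xyz": [-0.0015, 0.001, -0.12], "twist": [0, 0, 0]}, {"xyz": [-0.0015, 0.001, -0.14], "twist": [0, 0, 0]}, {"xyz": [-0.0015, 0.001, -0.146], "twist": [0, 0, 0]}, {"xyz": [-0.0015, 0.001, -0.146], "twist": [0, 0, 0]}, {"xyz": [-0.0015, 0.001, -0.146], "twist": [0, 0, 0]}]'

```text
time: 20.08
tool_pos: [0.4121, -0.2067, 0.0586]
ee_rot: [-1.572, -0.001, 0.018]
wrist_force: [0.2, -0.1, 0.0]
width: 0.0684
```

```bash
python3 snap.py wrist q1
```

```text
20.1333 [ 0.41276521 -0.20711838  0.05954973] [-1.57289421 -0.00272775  0.01843109] [-0.588 -0.027  1.801 -0.     1.365 -0.606]
```

View pics/q1.png

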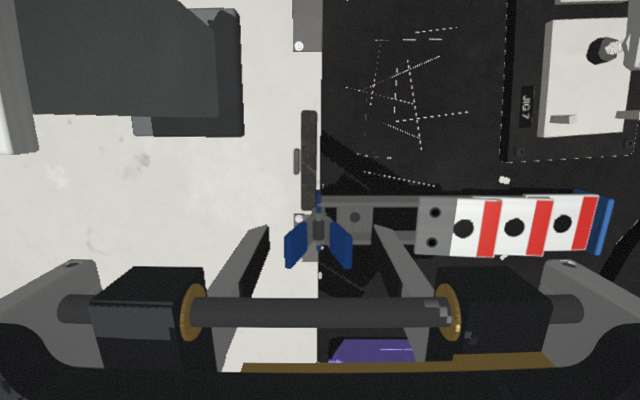

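>>> step_arm --fingers 255 --commands '[{"xyz": [-0.0005, 0, -0.001], "twist": [0, 0, 0]}, {"xyz": [-0.0005, 0, -0.001], "twist": [0, 0, 0]}, {"xyz": [-0.0005, 0, -0.001], "twist": [0, 0, 0]}, {"xyz": [-0.0005, 0, -0.001], "twist": [0, 0, 0]}, {"xyz": [-0.0005, 0, -0.001], "twist": [0, 0, 0]}, {"xyz": [-0.0005, 0, -0.001], "twist": [0, 0, 0]}, {"xyz": [-0.0005, 0, -0.001], "twist": [0, 0, 0]}, {"xyz": [-0.0005, 0, -0.001], "twist": [0, 0, 0]}, {"xyz": [-0.0005, 0, -0.001], "twist": [0, 0, 0]}, {"xyz": [-0.0005, 0, -0.001], "twist": [0, 0, 0]}]'

```text
time: 20.97
tool_pos: [0.4108, -0.2062, 0.0564]
ee_rot: [-1.571, 0.001, 0.019]
wrist_force: [-0.4, 0.5, -0.8]
width: 0.0138
```

```bash
python3 snap.py wrist q2
```

```text
21.0167 [ 0.4108241  -0.20615208  0.05637681] [-1.57062125e+00  4.99879631e-04  1.90795795e-02] [-0.588 -0.026  1.806 -0.     1.362 -0.607]
```

View pics/q2.png

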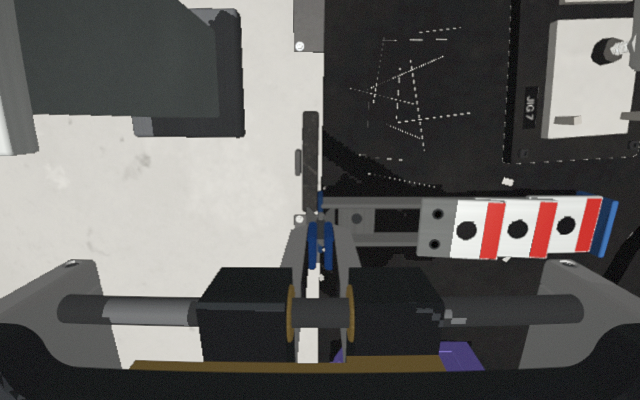

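>>> step_arm --commands '[{"xyz": [0, 0, 0.02], "twist": [0, 0, 0]}, {"xyz": [0, 0, 0.05], "twist": [0, 0, 0]}, {"xyz": [0, 0, 0.09], "twist": [0, 0, 0]}, {"xyz": [0, 0, 0.09], "twist": [0, 0, 0]}, {"xyz": [0, 0, 0.09], "twist": [0, 0, 0]}]'

```text
time: 21.43
tool_pos: [0.4125, -0.2073, 0.1496]
ee_rot: [-1.575, -0.005, 0.019]
wrist_force: [-0.4, 0.9, -0.7]
width: 0.0142
```

```bash
python3 snap.py wrist r1; python3 snap.py scene r1s; python3 - <<'E'
import pickle
from h import *
for n in ('p1','q1','a'):
    if n=='a':
        from bench import robot
        ci=robot.camera_info('top'); im=cv2.imread('pics/a_top.png'); d=np.load('pics/a_top_d.npy')
    else: ci,im,d=pickle.load(open(f'pics/{n}.pkl','rb'))
    W=worldmap(ci,d); h=cv2.cvtColor(im,cv2.COLOR_BGR2HSV)
    b=(h[...,0]>100)&(h[...,0]<125)&(h[...,1]>100)&(d>0)
    P=W[b]; P=P[(abs(P[:,0]-.411)<.04)&(abs(P[:,1]+.207)<.015)&(P[:,2]>.03)&(P[:,2]<.1)]
    print(n,len(P),np.percentile(P[:,2],[50,75,85,90,95,98]).round(4))
ci,im,d=pickle.load(open('pics/p1.pkl','rb')); W=worldmap(ci,d)
# table bias check: plates top heights & stop & wooden
for u,v in [(427,187),(350,183),(497,185)]: print(W[v-2:v+3,u-2:u+3,2].mean().round(4))
a=cv2.imread('pics/r1.png')[170:330,240:400]; b=cv2.imread('pics/r1s.png')[160:290,250:380]
cv2.imwrite('pics/r1z.png',np.hstack([cv2.resize(a,(400,400),interpolation=2),cv2.resize(b,(400,400),interpolation=2)]))
E
```

```text
21.4833 [ 0.41130161 -0.20649874  0.14729085] [-1.57200538e+00 -1.34334418e-03  1.90650910e-02] [-0.588 -0.093  1.682 -0.     1.551 -0.607]
21.5333 [ 0.41049861 -0.20596639  0.14581154] [-1.57022186e+00  1.17813874e-03  1.90819096e-02] [-0.588 -0.092  1.684 -0.     1.551 -0.608]
p1 409 [0.068  0.0736 0.0742 0.0745 0.075  0.0753]
q1 1514 [0.0683 0.0736 0.0741 0.0744 0.0748 0.0751]
a 57 [0.0707 0.0744 0.0759 0.0761 0.0765 0.0777]
0.0465
0.0037
0.0213
```

View pics/r1z.png

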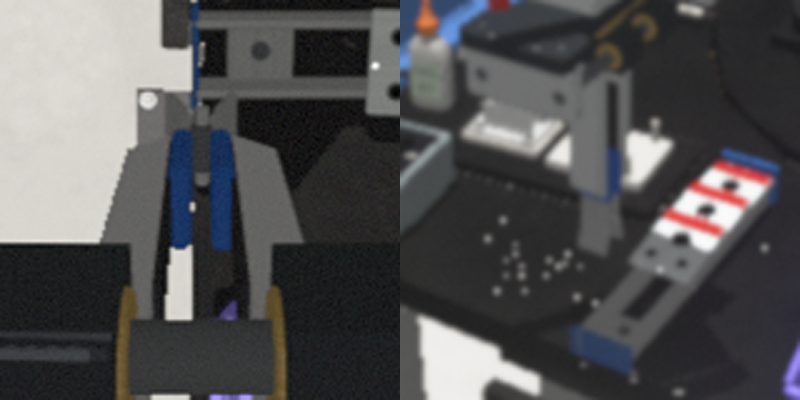

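>>> step_arm --commands '[{"xyz": [0.02, 0.005, 0], "twist": [0, 0, -80]}, {"xyz": [0.04, 0.01, 0], "twist": [0, 0, -80]}, {"xyz": [0.06, 0.0145, 0], "twist": [0, 0, -80]}, {"xyz": [0.062, 0.0145, 0], "twist": [0, 0, -80]}, {"xyz": [0.062, 0.0145, 0], "twist": [0, 0, -80]}, {"xyz": [0.062, 0.0145, 0], "twist": [0, 0, -80]}, {"xyz": [0.062, 0.0145, 0], "twist": [0, 0, -80]}, {"xyz": [0.062, 0.0145, 0], "twist": [0, 0, -80]}, {"xyz": [0.062, 0.0145, 0], "twist": [0, 0, -80]}, {"xyz": [0.062, 0.0145, 0], "twist": [0, 0, -80]}, {"xyz": [0.062, 0.0145, 0], "twist": [0, 0, -80]}, {"xyz": [0.062, 0.0145, 0], "twist": [0, 0, -80]}]'

```text
time: 22.53
tool_pos: [0.4717, -0.1911, 0.1441]
ee_rot: [-1.574, 0.003, -1.38]
wrist_force: [0.5, 0.1, -1.8]
width: 0.0138
```

>>> step_arm --commands '[{"xyz": [0, 0, 0], "twist": [0, 0, -10]}, {"xyz": [0, 0, 0], "twist": [0, 0, -10]}, {"xyz": [0, 0, 0], "twist": [0, 0, -10]}, {"xyz": [0, 0, 0], "twist": [0, 0, -10]}]'

```text
time: 22.87
tool_pos: [0.4722, -0.1914, 0.1452]
ee_rot: [-1.573, 0.002, -1.549]
wrist_force: [-0.6, 0.9, -0.6]
width: 0.014
```

```bash
python3 snap.py wrist s1; python3 tray.py s1 |grep -v 'x 0.5'
```

```text
22.9167 [ 0.47239841 -0.1914373   0.14548645] [-1.57242878e+00  1.30713378e-03 -1.54916803e+00] [-0.497  0.023  1.574  0.     1.547  1.053]
x 0.43 -0.1755(103) -0.1840(90) -0.2000(90) -0.2090(103) -0.2185(102) -0.2190(102)
x 0.45 -0.1780(85) -0.1960(167) -0.2120(212)
x 0.47 -0.1905(102) -0.2220(102)
x 0.49 -0.1850(128) -0.2130(129) -0.2280(129)
x 0.61 -0.1810(249) -0.1890(247) -0.2235(252)
blue x 0.6260..0.6320 y -0.2265..-0.1805
blue x 0.3930..0.4285 y -0.2055..-0.1990
blue x 0.3910..0.4280 y -0.1870..-0.1805
```

View pics/s1.png

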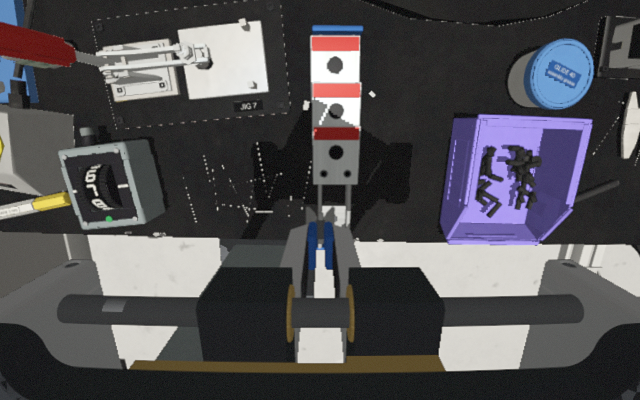

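View pics/s1_t.png

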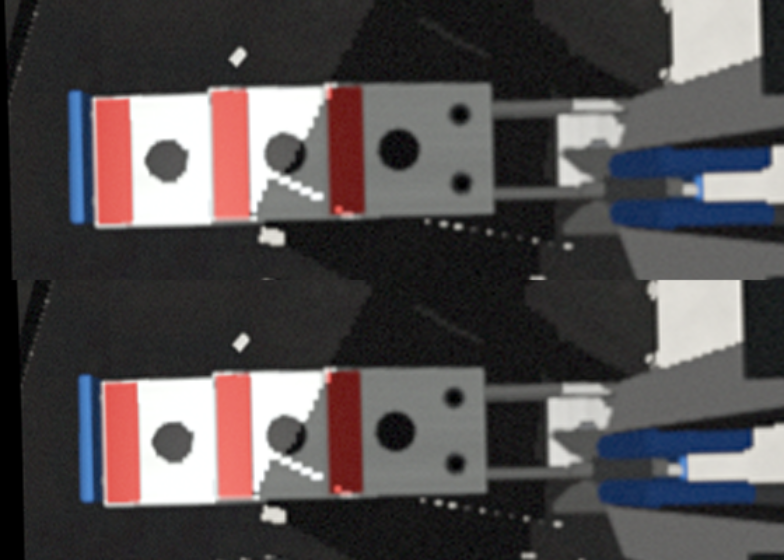

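>>> step_arm --commands '[{"xyz": [0, 0, -0.03], "twist": [0, 0, 0]}, {"xyz": [0, 0, -0.055], "twist": [0, 0, 0]}, {"xyz": [0, 0, -0.068], "twist": [0, 0, 0]}, {"xyz": [0, 0, -0.068], "twist": [0, 0, 0]}, {"xyz": [0, 0, -0.068], "twist": [0, 0, 0]}]'

```text
time: 23.33
tool_pos: [0.4722, -0.1914, 0.0776]
ee_rot: [-1.573, 0.002, -1.551]
wrist_force: [-0.0, -0.1, -0.7]
width: 0.0134
```

```bash
python3 snap.py wrist t1; python3 snap.py scene t1s; python3 - <<'E'
from h import *
a=cv2.imread('pics/t1.png')[150:310,240:400]; b=cv2.imread('pics/t1s.png')[160:290,250:380]
cv2.imwrite('pics/t1z.png',np.hstack([cv2.resize(a,(400,400),interpolation=2),cv2.resize(b,(400,400),interpolation=2)]))
E
```

```text
23.3833 [ 0.47316262 -0.19184776  0.07900015] [-1.57038230e+00  7.38543537e-05 -1.55077472e+00] [-0.496  0.067  1.664  0.     1.411  1.054]
23.4333 [ 0.47369454 -0.19213913  0.07979782] [-1.56884289e+00 -7.61355434e-04 -1.55100920e+00] [-0.496  0.066  1.663  0.     1.411  1.054]
```

View pics/t1z.png

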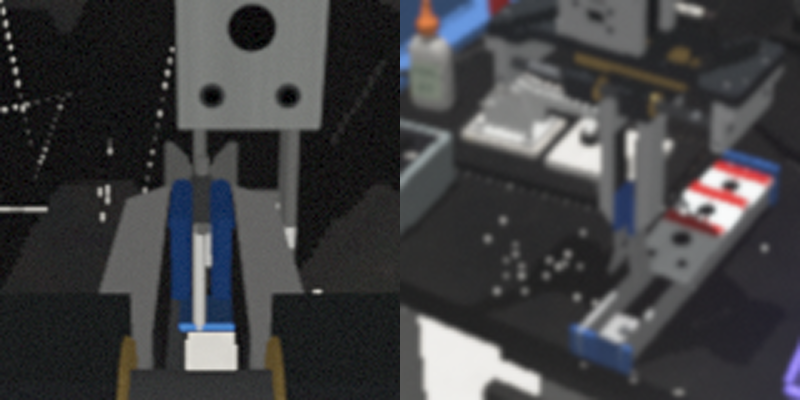

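>>> step_arm --commands '[{"xyz": [0, 0.0003, -0.008], "twist": [0, 0, 0]}, {"xyz": [0, 0.0003, -0.016], "twist": [0, 0, 0]}, {"xyz": [0, 0.0003, -0.022], "twist": [0, 0, 0]}, {"xyz": [0, 0.0003, -0.025], "twist": [0, 0, 0]}, {"xyz": [0, 0.0003, -0.026], "twist": [0, 0, 0]}, {"xyz": [0, 0.0003, -0.026], "twist": [0, 0, 0]}]'

```text
time: 23.93
tool_pos: [0.4726, -0.1912, 0.0519]
ee_rot: [-1.572, 0.001, -1.552]
wrist_force: [0.0, 0.5, -0.4]
width: 0.0141
```

```bash
python3 snap.py wrist u1; python3 snap.py scene u1s; python3 - <<'E'
from h import *
a=cv2.imread('pics/u1.png')[150:310,240:400]; b=cv2.imread('pics/u1s.png')[160:290,250:380]
cv2.imwrite('pics/u1z.png',np.hstack([cv2.resize(a,(400,400),interpolation=2),cv2.resize(b,(400,400),interpolation=2)]))
E
```

```text
23.9833 [ 0.47281707 -0.19138126  0.05233807] [-1.57106176e+00  4.86636167e-04 -1.55168812e+00] [-0.496  0.09   1.696  0.     1.357  1.056]
24.0333 [ 0.47301258 -0.19149113  0.05261504] [-1.57055576e+00  2.11739180e-04 -1.55167264e+00] [-0.496  0.089  1.695  0.     1.357  1.056]
```

View pics/u1z.png

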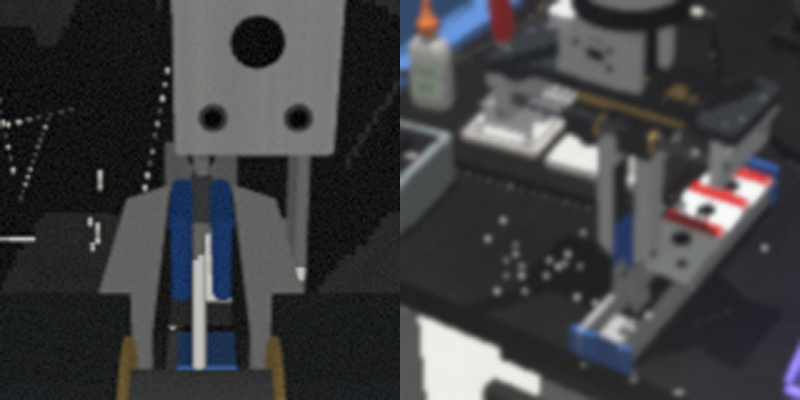

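>>> step_arm --fingers 70 --commands '[{"xyz": [0, 0, 0], "twist": [0, 0, 0]}, {"xyz": [0, 0, 0], "twist": [0, 0, 0]}, {"xyz": [0, 0, 0], "twist": [0, 0, 0]}, {"xyz": [0, 0, 0], "twist": [0, 0, 0]}, {"xyz": [0, 0, 0], "twist": [0, 0, 0]}, {"xyz": [0, 0, 0], "twist": [0, 0, 0]}]'

```text
time: 24.53
tool_pos: [0.473, -0.1916, 0.0527]
ee_rot: [-1.571, -0.0, -1.552]
wrist_force: [-0.1, 0.4, 0.5]
width: 0.0505
```

>>> step_arm --commands '[{"xyz": [0, 0, 0.02], "twist": [0, 0, 0]}, {"xyz": [0, 0, 0.05], "twist": [0, 0, 0]}, {"xyz": [0, 0, 0.09], "twist": [0, 0, 0]}, {"xyz": [-0.03, 0, 0.12], "twist": [0, 0, 0]}, {"xyz": [-0.05, 0, 0.12], "twist": [0, 0, 0]}, {"xyz": [-0.05, 0, 0.12], "twist": [0, 0, 0]}, {"xyz": [-0.05, 0, 0.12], "twist": [0, 0, 0]}]'

```text
time: 25.12
tool_pos: [0.4229, -0.1917, 0.1732]
ee_rot: [-1.569, -0.001, -1.553]
wrist_force: [0.5, -0.7, 0.9]
width: 0.0681
```

```bash
python3 snap.py wrist v1; python3 snap.py scene v1s; python3 tray.py v1 | grep blue; python3 - <<'E'
from h import *
a=cv2.imread('pics/v1.png')[50:290,200:440]; b=cv2.imread('pics/v1s.png')[160:290,250:380]
cv2.imwrite('pics/v1z.png',np.hstack([cv2.resize(a,(400,400),interpolation=2),cv2.resize(b,(400,400),interpolation=2)]))
E
```

```text
25.1667 [ 0.42297064 -0.19139375  0.17216453] [-1.57040247e+00  3.87232920e-04 -1.55217828e+00] [-5.480e-01 -9.400e-02  1.633e+00  1.000e-03  1.602e+00  1.005e+00]
25.2167 [ 0.42298163 -0.19123128  0.17153808] [-1.57164325e+00  1.17411908e-03 -1.55176710e+00] [-5.470e-01 -9.200e-02  1.633e+00  1.000e-03  1.602e+00  1.005e+00]
blue x 0.4585..0.4805 y -0.2130..-0.2095
blue x 0.4575..0.4795 y -0.1730..-0.1695
blue x 0.4120..0.4155 y -0.1905..-0.1845
blue x 0.4120..0.4145 y -0.2010..-0.1935
blue x 0.4125..0.4150 y -0.2180..-0.2105
```

View pics/v1z.png

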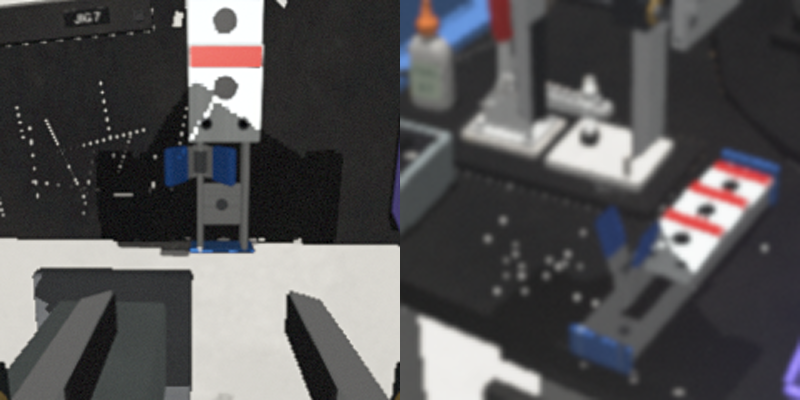

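View pics/v1_t.png

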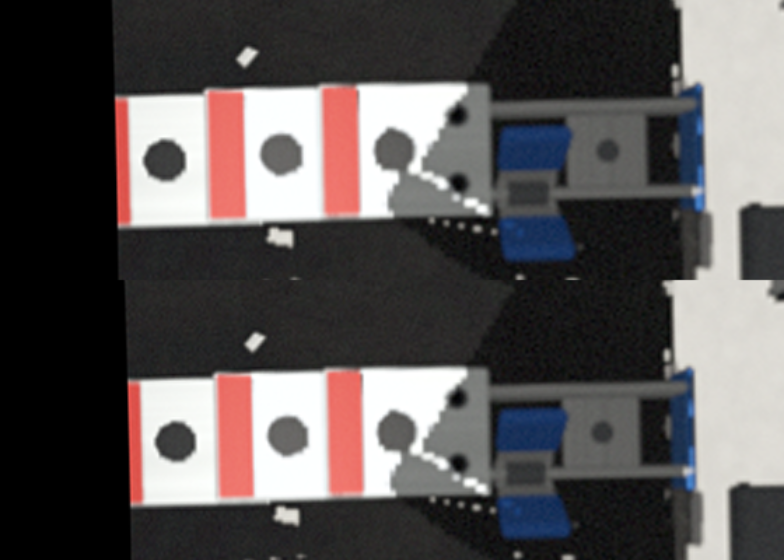

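>>> step_arm --fingers 255 --commands '[{"xyz": [0.0, 0.04, 0.01], "twist": [0, 0, 0]}, {"xyz": [0.0, 0.08, 0.01], "twist": [0, 0, 0]}, {"xyz": [0.0, 0.12, 0.01], "twist": [0, 0, 0]}, {"xyz": [0.0, 0.16, 0.01], "twist": [0, 0, 0]}, {"xyz": [0.0, 0.2, 0.01], "twist": [0, 0, 0]}, {"xyz": [0.0, 0.215, 0.01], "twist": [0, 0, 0]}, {"xyz": [0.0, 0.215, 0.01], "twist": [0, 0, 0]}, {"xyz": [0.0, 0.215, 0.01], "twist": [0, 0, 0]}]'

```text
time: 25.88
tool_pos: [0.4229, 0.0244, 0.1813]
ee_rot: [-1.573, 0.0, -1.549]
wrist_force: [-0.4, -0.8, -0.8]
width: 0.0182
```

```bash
python3 snap.py wrist w1;  python3 - <<'E'
from h import *
a=cv2.imread('pics/w1.png')
cv2.imwrite('pics/w1z.png',cv2.resize(a[100:260,220:420],(750,600),interpolation=2))
E
```

```text
25.9333 [0.42295829 0.02350575 0.18145788] [-1.57286778e+00 -1.28385282e-04 -1.55077446e+00] [-0.078 -0.189  1.698 -0.     1.635  1.473]
```

View pics/w1.png

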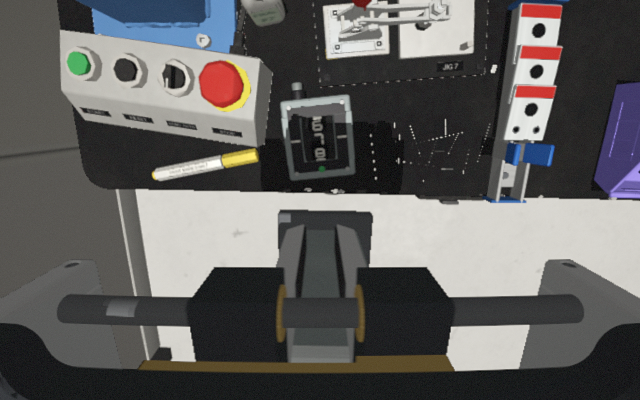

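View pics/w1z.png

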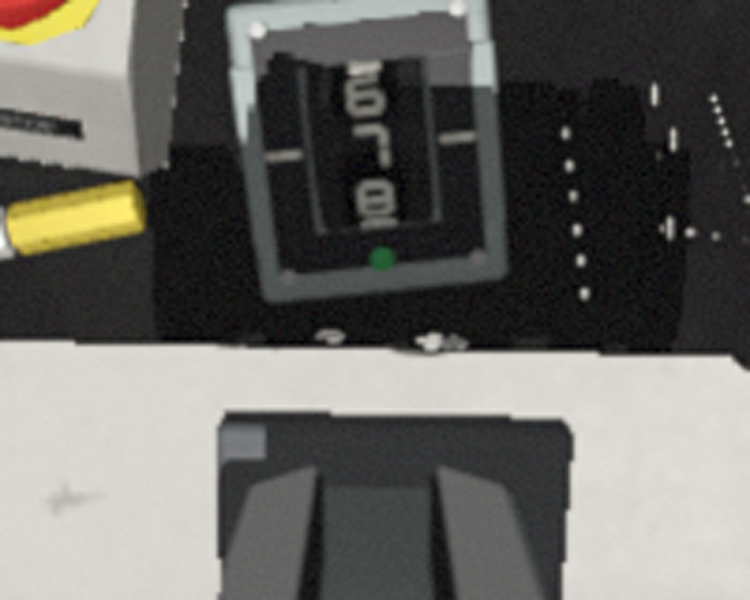

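>>> step_arm --commands '[{"xyz": [0.01, 0.0, -0.04], "twist": [0, 0, 0]}, {"xyz": [0.01, 0.0, -0.08], "twist": [0, 0, 0]}, {"xyz": [0.01, 0.0, -0.1], "twist": [0, 0, 0]}, {"xyz": [0.01, 0.0, -0.1], "twist": [0, 0, 0]}, {"xyz": [0.01, 0.0, -0.1], "twist": [0, 0, 0]}]'

```text
time: 26.35
tool_pos: [0.4321, 0.0225, 0.0813]
ee_rot: [-1.574, 0.0, -1.554]
wrist_force: [0.5, -0.5, -0.1]
width: 0.0006
```

```bash
python3 snap.py wrist w2;  python3 - <<'E'
from h import *
a=cv2.imread('pics/w2.png')
cv2.imwrite('pics/w2z.png',cv2.convertScaleAbs(cv2.resize(a[80:240,230:430],(750,600),interpolation=2),alpha=1.5,beta=20))
E
```

```text
26.4 [0.43360848 0.02254205 0.08320636] [-1.57017853e+00  8.45701545e-05 -1.55360060e+00] [-0.079 -0.11   1.828  0.     1.423  1.475]
```

View pics/w2z.png

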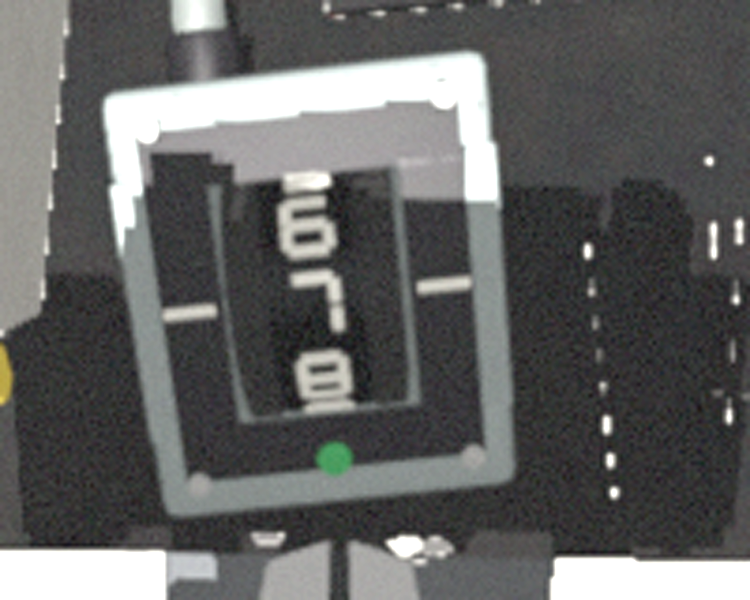

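```bash
python3 - <<'E'
import pickle
from h import *
ci,im,d=pickle.load(open('pics/w2.pkl','rb'))
f=lambda u,v:(230+u*200/750,80+v*160/600)
uv=[f(190,313),f(443,285),f(317,299)]
print(onplane(ci,uv,.046).round(4), onplane(ci,[f(320,299)],.058))
W=worldmap(ci,d)
u,v=map(int,uv[2]); print(W[v-6:v+7,u-8:u+9,2].max(), np.median(W[v-2:v+3,u-4:u+5],axis=(0,1)))
for c in [(108,95),(483,58),(512,480),(170,510)]:
    print(onplane(ci,[f(*c)],.046).round(4))
E
```

```text
[[0.4774 0.0515 0.046 ]
 [0.4837 0.0029 0.046 ]
 [0.4805 0.027  0.046 ]] [[0.4820929  0.02628428 0.058     ]]
0.25216580938231203 [0.48255931 0.0272001  0.05770316]
[[0.5175 0.066  0.046 ]]
[[ 0.5252 -0.0027  0.046 ]]
[[ 0.4449 -0.0126  0.046 ]]
[[0.4372 0.0563 0.046 ]]
```

>>> step_arm --commands '[{"xyz": [0.03, 0.003, 0.0], "twist": [0, 0, 5.8]}, {"xyz": [0.057, 0.0055, 0.0], "twist": [0, 0, 5.8]}, {"xyz": [0.057, 0.0055, 0.0], "twist": [0, 0, 5.8]}, {"xyz": [0.057, 0.0055, -0.008], "twist": [0, 0, 5.8]}, {"xyz": [0.057, 0.0055, -0.01], "twist": [0, 0, 5.8]}, {"xyz": [0.057, 0.0055, -0.01], "twist": [0, 0, 5.8]}, {"xyz": [0.057, 0.0055, -0.01], "twist": [0, 0, 5.8]}]'

```text
time: 26.98
tool_pos: [0.4891, 0.029, 0.0727]
ee_rot: [-1.571, 0.0, -1.451]
wrist_force: [-0.3, 0.4, -0.7]
width: 0.0008
```

```bash
python3 snap.py wrist x1;python3 snap.py scene x1s;  python3 - <<'E'
from h import *
a=cv2.imread('pics/x1.png')[160:320,220:420]; b=cv2.imread('pics/x1s.png')[150:270,180:320]
cv2.imwrite('pics/x1z.png',np.hstack([cv2.convertScaleAbs(cv2.resize(a,(400,400),interpolation=2),alpha=1.5,beta=20),cv2.resize(b,(400,400),interpolation=2)]))
E
```

```text
27.0333 [0.48933847 0.02899144 0.07283135] [-1.57046172e+00  2.65067370e-04 -1.45073507e+00] [-0.057  0.027  1.718  0.     1.396  1.394]
27.0833 [0.48950518 0.02903123 0.07292216] [-1.57017904e+00  2.29612123e-04 -1.45068242e+00] [-0.057  0.027  1.718  0.     1.396  1.394]
```

View pics/x1z.png

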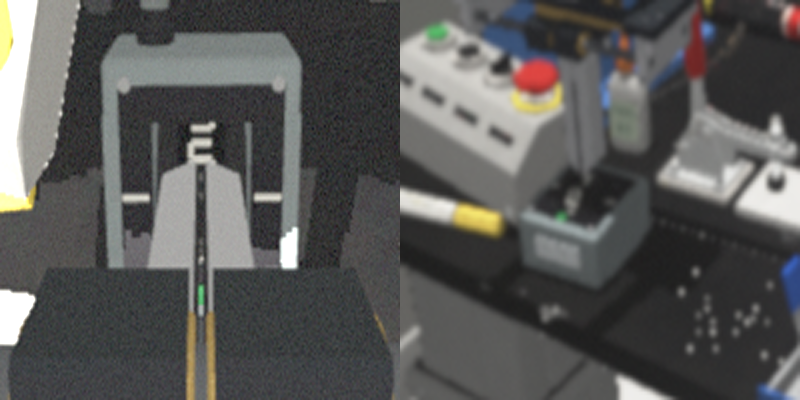

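>>> step_arm --commands '[{"xyz": [0, 0, -0.003], "twist": [0, 0, 0]}, {"xyz": [0, 0, -0.006], "twist": [0, 0, 0]}, {"xyz": [0, 0, -0.006], "twist": [0, 0, 0]}]'

```text
time: 27.33
tool_pos: [0.4898, 0.0291, 0.0663]
ee_rot: [-1.571, 0.0, -1.45]
wrist_force: [0.0, -0.6, -0.1]
width: 0.0002
```

>>> step_arm --commands '[{"xyz": [0, 0, -0.001], "twist": [0, 0, 0]}, {"xyz": [0, 0, -0.002], "twist": [0, 0, 0]}, {"xyz": [0, 0, -0.002], "twist": [0, 0, 0]}]'

```text
time: 27.58
tool_pos: [0.4907, 0.0292, 0.0659]
ee_rot: [-1.569, 0.0, -1.45]
wrist_force: [-0.9, 0.7, 5.4]
width: 0.0007
```

>>> step_arm --commands '[{"xyz": [-0.003, -0.0004, -0.0005], "twist": [0, 0, 0]}, {"xyz": [-0.006, -0.0007, -0.0005], "twist": [0, 0, 0]}, {"xyz": [-0.009, -0.0011, -0.0005], "twist": [0, 0, 0]}, {"xyz": [-0.012, -0.0014, -0.0005], "twist": [0, 0, 0]}, {"xyz": [-0.015, -0.0018, -0.0005], "twist": [0, 0, 0]}, {"xyz": [-0.017, -0.002, -0.0005], "twist": [0, 0, 0]}, {"xyz": [-0.017, -0.002, -0.0005], "twist": [0, 0, 0]}]'

```text
time: 28.17
tool_pos: [0.4745, 0.0272, 0.066]
ee_rot: [-1.566, -0.0, -1.45]
wrist_force: [0.8, 0.5, 6.3]
width: 0.0006
```

>>> step_arm --commands '[{"xyz": [0, 0, 0.01], "twist": [0, 0, 0]}, {"xyz": [-0.02, 0, 0.02], "twist": [0, 0, 0]}, {"xyz": [-0.03, 0, 0.02], "twist": [0, 0, 0]}, {"xyz": [-0.03, 0, 0.02], "twist": [0, 0, 0]}]'

```text
time: 28.5
tool_pos: [0.4416, 0.0272, 0.0842]
ee_rot: [-1.571, 0.0, -1.45]
wrist_force: [0.4, 0.4, -0.6]
width: 0.0004
```

```bash
cat > wz.py <<'E'
import sys
from snap import snap
from h import *
from bench import robot
ci,im,d=snap('wrist',sys.argv[1]); print(robot.get_obs()['tool_pos'].round(4),robot.get_obs()['time'])
u,v=proj(ci,[[.481,.0267,.058]])[0].astype(int)
a=im[max(0,v-50):v+50,u-60:u+60]
cv2.imwrite(f'pics/{sys.argv[1]}z.png',cv2.convertScaleAbs(cv2.resize(a,None,fx=5,fy=5,interpolation=2),alpha=1.6,beta=20))
E
python3 wz.py y1
```

```text
[0.4422 0.0271 0.0839] 28.55
```

View pics/y1z.png

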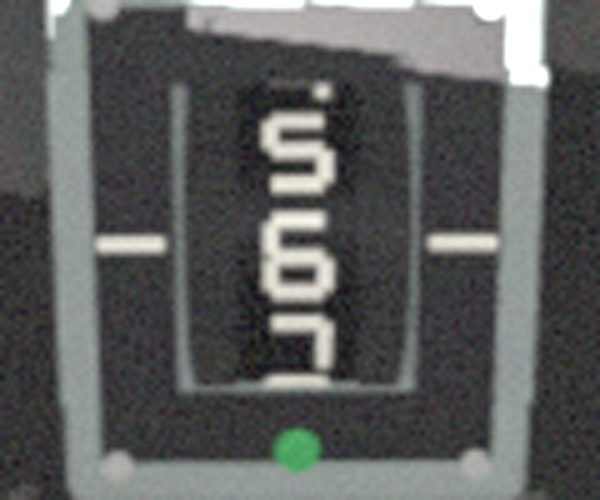

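>>> step_arm --commands '[{"xyz": [0.03, 0.0015, 0], "twist": [0, 0, 0]}, {"xyz": [0.048, 0.0022, 0], "twist": [0, 0, 0]}, {"xyz": [0.048, 0.0022, -0.012], "twist": [0, 0, 0]}, {"xyz": [0.048, 0.0022, -0.0195], "twist": [0, 0, 0]}, {"xyz": [0.048, 0.0022, -0.0205], "twist": [0, 0, 0]}, {"xyz": [0.048, 0.0022, -0.0205], "twist": [0, 0, 0]}, {"xyz": [0.045, 0.0018, -0.0205], "twist": [0, 0, 0]}, {"xyz": [0.042, 0.0014, -0.0205], "twist": [0, 0, 0]}, {"xyz": [0.039, 0.0011, -0.0205], "twist": [0, 0, 0]}, {"xyz": [0.036, 0.0007, -0.0205], "twist": [0, 0, 0]}, {"xyz": [0.033, 0.0004, -0.0205], "twist": [0, 0, 0]}, {"xyz": [0.031, 0.0002, -0.0205], "twist": [0, 0, 0]}]'

```text
time: 29.55
tool_pos: [0.4757, 0.0271, 0.0659]
ee_rot: [-1.564, -0.001, -1.451]
wrist_force: [2.0, -0.0, 11.2]
width: 0.0008
```

>>> step_arm --commands '[{"xyz": [0, 0, 0], "twist": [0, 0, 0]}, {"xyz": [0, 0, 0.01], "twist": [0, 0, 0]}, {"xyz": [-0.02, 0, 0.02], "twist": [0, 0, 0]}, {"xyz": [-0.031, 0, 0.0205], "twist": [0, 0, 0]}, {"xyz": [-0.031, 0, 0.0205], "twist": [0, 0, 0]}, {"xyz": [-0.031, 0, 0.0205], "twist": [0, 0, 0]}]'

```text
time: 30.05
tool_pos: [0.4416, 0.0274, 0.083]
ee_rot: [-1.573, 0.001, -1.451]
wrist_force: [0.8, 0.1, 0.8]
width: 0.0006
```

```bash
python3 wz.py y2
```

```text
[0.4421 0.0273 0.083 ] 30.1
```

View pics/y2z.png

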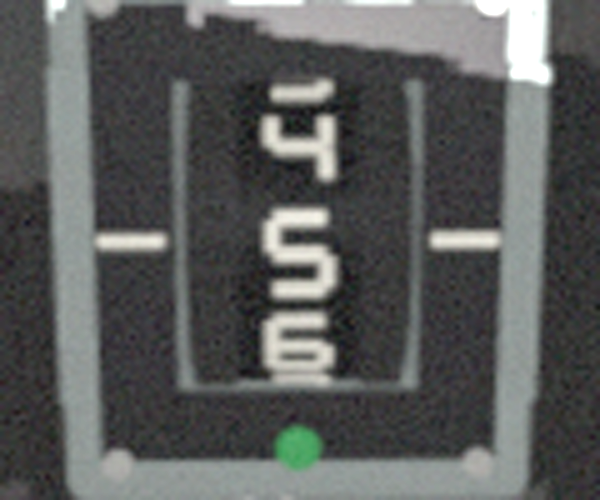

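>>> step_arm --commands '[{"xyz": [0.03, 0.0015, 0], "twist": [0, 0, 0]}, {"xyz": [0.048, 0.0022, 0], "twist": [0, 0, 0]}, {"xyz": [0.048, 0.0022, -0.012], "twist": [0, 0, 0]}, {"xyz": [0.048, 0.0022, -0.0185], "twist": [0, 0, 0]}, {"xyz": [0.048, 0.0022, -0.0195], "twist": [0, 0, 0]}, {"xyz": [0.048, 0.0022, -0.0195], "twist": [0, 0, 0]}, {"xyz": [0.045, 0.0018, -0.0195], "twist": [0, 0, 0]}, {"xyz": [0.042, 0.0014, -0.0195], "twist": [0, 0, 0]}, {"xyz": [0.039, 0.0011, -0.0195], "twist": [0, 0, 0]}, {"xyz": [0.036, 0.0007, -0.0195], "twist": [0, 0, 0]}, {"xyz": [0.033, 0.0004, -0.0195], "twist": [0, 0, 0]}, {"xyz": [0.031, 0.0002, -0.0195], "twist": [0, 0, 0]}]'

```text
time: 31.1
tool_pos: [0.4749, 0.0273, 0.066]
ee_rot: [-1.566, -0.001, -1.451]
wrist_force: [1.6, 0.3, 8.3]
width: 0.0004
```

>>> step_arm --commands '[{"xyz": [0, 0, 0], "twist": [0, 0, 0]}, {"xyz": [0, 0, 0.01], "twist": [0, 0, 0]}, {"xyz": [-0.02, 0, 0.02], "twist": [0, 0, 0]}, {"xyz": [-0.031, 0, 0.0195], "twist": [0, 0, 0]}, {"xyz": [-0.031, 0, 0.0195], "twist": [0, 0, 0]}, {"xyz": [-0.031, 0, 0.0195], "twist": [0, 0, 0]}]'

```text
time: 31.6
tool_pos: [0.4417, 0.0276, 0.083]
ee_rot: [-1.572, 0.001, -1.45]
wrist_force: [0.5, 0.2, -0.0]
width: 0.0006
```

```bash
python3 wz.py y3
```

```text
[0.4422 0.0276 0.083 ] 31.65
```

View pics/y3z.png

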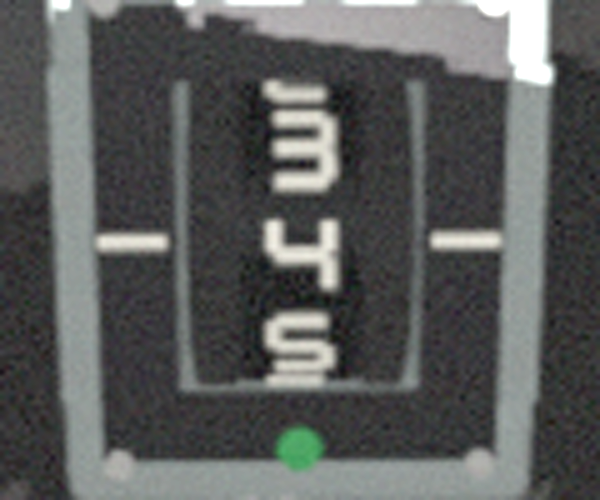

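Now at 4; one more identical stroke.

>>> step_arm --commands '[{"xyz": [0.03, 0.0012, 0], "twist": [0, 0, 0]}, {"xyz": [0.048, 0.002, 0], "twist": [0, 0, 0]}, {"xyz": [0.048, 0.002, -0.012], "twist": [0, 0, 0]}, {"xyz": [0.048, 0.002, -0.0185], "twist": [0, 0, 0]}, {"xyz": [0.048, 0.002, -0.0195], "twist": [0, 0, 0]}, {"xyz": [0.048, 0.002, -0.0195], "twist": [0, 0, 0]}, {"xyz": [0.045, 0.0016, -0.0195], "twist": [0, 0, 0]}, {"xyz": [0.042, 0.0012, -0.0195], "twist": [0, 0, 0]}, {"xyz": [0.039, 0.0009, -0.0195], "twist": [0, 0, 0]}, {"xyz": [0.036, 0.0005, -0.0195], "twist": [0, 0, 0]}, {"xyz": [0.033, 0.0002, -0.0195], "twist": [0, 0, 0]}, {"xyz": [0.031, 0, -0.0195], "twist": [0, 0, 0]}]'

```text
time: 32.65
tool_pos: [0.4749, 0.0273, 0.066]
ee_rot: [-1.566, -0.001, -1.45]
wrist_force: [2.7, 0.2, 7.9]
width: 0.0004
```

>>> step_arm --commands '[{"xyz": [0, 0, 0], "twist": [0, 0, 0]}, {"xyz": [0, 0, 0.01], "twist": [0, 0, 0]}, {"xyz": [-0.02, 0, 0.02], "twist": [0, 0, 0]}, {"xyz": [-0.031, 0, 0.0195], "twist": [0, 0, 0]}, {"xyz": [-0.031, 0, 0.0195], "twist": [0, 0, 0]}, {"xyz": [-0.031, 0, 0.0195], "twist": [0, 0, 0]}]'

```text
time: 33.15
tool_pos: [0.4417, 0.0276, 0.0829]
ee_rot: [-1.572, 0.001, -1.45]
wrist_force: [-0.2, -0.9, 0.7]
width: 0.0003
```

```bash
python3 wz.py y4
```

```text
[0.4422 0.0276 0.083 ] 33.2
```

View pics/y4z.png

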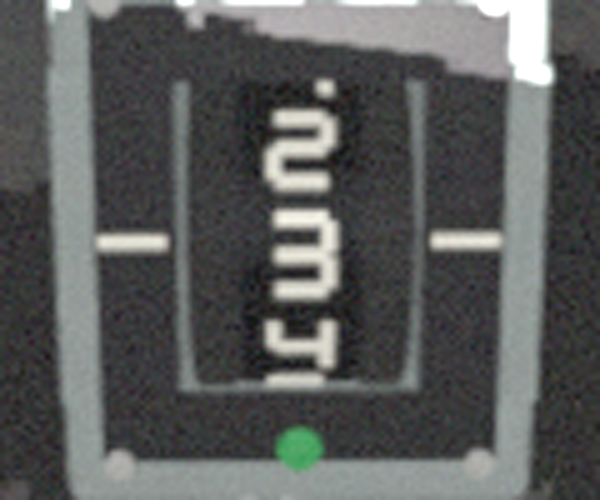

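>>> step_arm --commands '[{"xyz": [0, -0.02, 0.04], "twist": [0, 0, 0]}, {"xyz": [0, -0.06, 0.08], "twist": [0, 0, 0]}, {"xyz": [0.02, -0.1, 0.12], "twist": [0, 0, 0]}, {"xyz": [0.04, -0.12, 0.14], "twist": [0, 0, -6]}, {"xyz": [0.06, -0.14, 0.15], "twist": [0, 0, -6]}, {"xyz": [0.06, -0.14, 0.15], "twist": [0, 0, -6]}, {"xyz": [0.06, -0.14, 0.15], "twist": [0, 0, -6]}, {"xyz": [0.06, -0.14, 0.15], "twist": [0, 0, -6]}]'

```text
time: 33.87
tool_pos: [0.5031, -0.1128, 0.2329]
ee_rot: [-1.573, 0.001, -1.556]
wrist_force: [0.4, 0.8, -0.6]
width: 0.0003
```

```bash
python3 snap.py wrist z1; python3 snap.py scene z1s;python3 tray.py z1 | grep blue; python3 - <<'E'
from h import *
a=cv2.imread('pics/z1.png')[0:280,100:500]; b=cv2.imread('pics/z1s.png')[140:290,240:400]
cv2.imwrite('pics/z1z.png',np.hstack([cv2.resize(a,(420,294),interpolation=2),cv2.resize(b,(314,294),interpolation=2)]))
E
```

```text
33.9167 [ 0.50238972 -0.11203562  0.23232538] [-1.5737349   0.0018818  -1.55521993] [-3.300e-01  8.000e-03  1.416e+00  1.000e-03  1.721e+00  1.225e+00]
33.9667 [ 0.502014   -0.11160002  0.2322271 ] [-1.57398693  0.00190498 -1.55453837] [-3.300e-01  7.000e-03  1.417e+00  1.000e-03  1.721e+00  1.225e+00]
blue x 0.6255..0.6320 y -0.2260..-0.1795
blue x 0.4505..0.4795 y -0.2220..-0.2005
blue x 0.4480..0.4790 y -0.1850..-0.1755
blue x 0.4155..0.4185 y -0.2170..-0.1915
```

View pics/z1z.png

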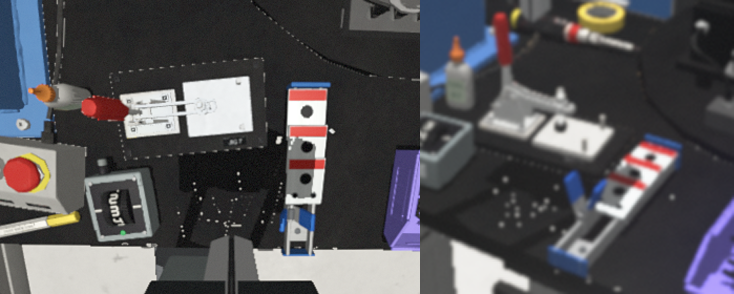

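View pics/z1_t.png

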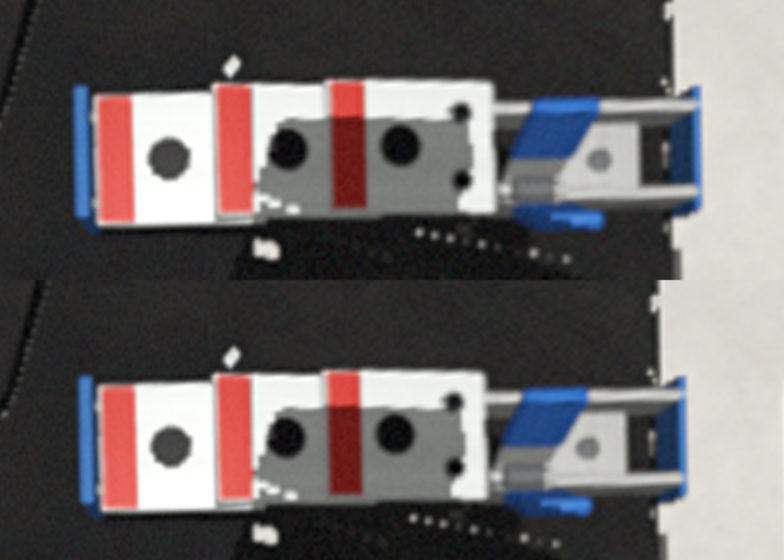

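```bash
python3 -c "
from bench import robot
print(robot.close_job())"
```

```text
the job is handed in; nothing more can be done
None
```

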